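Take the used cleaning rollers out for washing

ROBOT

A 6-joint arm with a two-finger parallel gripper is mounted at the origin on a cart in front of the work surface, level with it; the furniture and walls round the work are solid. World frame = base frame: x ahead of the robot, y to its left, z up, the work surface at z = 0. Lengths are in m, angles in rad, forces in N, time in s.
With the tool pointing down it reaches from about 0.35 to 0.875 m from the base axis. Payload 4.2 kg.
Tool frame: the origin (TCP) lies at the very end of the fingers, on their centre line; the grasp point (between the pads) lies 19 mm behind it; z points along the fingers, y is the line along which they close (so a half turn about z gives the same grasp; the last joint's range is limited). The gripper opens to 87 mm and grips with 3 to 60 N. Pads are 19 mm wide; open, the fingers measure 117 mm over their backs; the gripper's body (75 mm by 190 mm) begins 51 mm behind the grasp point.
Start: joints at [1.398, 0.385, 0.008, 0, -1.194, -0.259], TCP at [0.262, 0.568, 0.223] pointing down, gripper open.
Joint ranges: [-3.14, 3.14], [-1.21, 2.06], [-1.07, 1.41], [-3.16, 2.05], [-2.99, -0.16], [-3.1, 3.1]. Speed limits (rad/s): [2.79, 2.79, 3.14, 3.14, 3.14, 3.14].

INTERFACE

Orientations are given as [roll, pitch, yaw] about the fixed x, y, z axes, in that order (R = Rz(yaw) Ry(pitch) Rx(roll)).
In Python, from cell import read_state, read_camera, sign_off gives the robot as it stands. The module is installed in compiled form; this text tells all that it offers.
- The arm moves only by the tool step_arm, never from a script. Its argument "series" is a list of rows, each an object of numbers: "tx", "ty", "tz": the shift along the world's x, y, z in m; "ax", "ay", "az": the turn, a rotation vector about the world's x, y, z in rad; "jaw": the opening, from -1 (shut) to 1 (fully open). A call has exactly 10 rows; each row is the pose to reach, as a shift and turn from the pose commanded when the call began; what a row does not reach only later rows make up. A row lasts 1/8 s, in which the tool goes at most 62.5 mm and 10.7 degrees, less where a joint would pass 70% of its speed; a pose out of reach is approached as far as the arm can. A call with a gripper value outside its range is refused whole. The fingers move at their own pace and stop on an object; the grip force is fixed at half the most. Time passes only in rows, so rows that repeat a pose let the fingers close, or fill a call up. It gives the time, the measured TCP pose, the force, the opening and the grip force at its end, in the units of the state.
- read_state(): the state, without advancing time (a new reading comes with each control period).
- read_camera(name): name is "scene" or "top"; returns a dict with "pixels" (400x640x3 uint8, blue, green, red), "intrinsics" (3x3 intrinsics, pixels), "extrinsics" (4x4, takes a point from camera to world coordinates). Camera axes: x right, y up, looking along -z (the intrinsics and any distortion apply to the point x, -y, -z); pixel columns grow to the right and rows downward; lengths in m; the calibration is good to about 2 mm. A picture is of the moment at which its call begins. There is no depth.
- sign_off(): hands the job in; it is judged then, once.
The state is a dict: "time_s": time; "joints": joint angles; "joint_vel": joint speeds; "effort": joint torques, N m; "ee_pos": TCP position; "eef_rot": TCP orientation; "contact_force": force on the tool from outside, world axes, zero at the start; "torque": the same for the moment, N m; "grip_width": opening from 0.0 (shut) to 1.0 (fully open); "grasp_force": force on a finger pad.
Only numpy, scipy, OpenCV 4.12 (cv2) and the standard library are available. Lean on these libraries where they do the work, as an engineer would, in place of code of your own. Each camera call takes 0.05 s, during which the arm holds its last target. There are 200 camera calls.

TASK

Empty and open up the three roller brackets: flip every red cam lever up and over to the back (of empty brackets too), bring each blue cleaning roller that is there forward and down out of the open-ended slots, and lay it in a free lane of the white wash tray with both axle ends in the V-notches. When all the rollers lie in the tray, press the black pump head of the bottle beside it all the way down briefly and let it spring back up. Leave the other things on the bench where they are.

Things in the scene. Friction and masses are not known exactly. Their poses are not given: they have to be found in the camera images.
- roller_1_center (a point): Cleaning roller, 84 mm long, about 0.16 kg: blue barrel 36 mm in diameter, 46 mm long; white hexagonal cap (38 mm across flats, 6 mm thick) at each end; steel axle 10 mm in diameter, standing out 14 mm past each cap. Point: its very middle; y runs along the axle. Grip the barrel across its diameter from above. Starts in the bracket of the same number; may be absent.
- bracket_1_seat (a point): Fixed roller bracket: two aluminium cheeks, 60 mm apart inside, 8 mm thick, tops 69 mm above the worktop, each with a J slot. Point: middle of a seated roller's axle, 49 mm above the worktop. y along the axle, -x to the open front, z up. From the seat the slot (15 mm high, closed above, floor rising 3 mm to the front, so a roller stays seated with the lever open) runs 30 mm forward to the leg.
- bracket_1_leg (a point): Middle of that bracket's slot leg: 29 mm in front of the seat, 49 mm above the worktop, same axes. The leg, 17 mm wide, runs straight down and is open below, 34 mm above the worktop. A tooth closes it to the front down to 32 mm, so the axle leaves down the leg until its middle is 26 mm or less above the (bare) worktop, then forward under the tooth. Posts and a foot 20 mm high stand behind the seat.
- lever_1 (a joint): Cam lever of that bracket (rad): 0 = closed, the tongue bars the slot in front of the axle; it grows as the red handle swings up and over to the back; from about 1.6 the slot is free, 2.05 = fully open, the handle lying back level. Stays where it is left (about 1.5 N at the tip).
- lever_1_tip (a point): Tip of the red cam lever handle (12 mm thick round bar). The pivot lies 14 mm in front of the bracket's seat point, 15 mm above it and 44 mm to its +y side (in the plane of the handle); the handle is 75 mm long from pivot to tip. Closed, it leans to the front (-x of the bracket), 60 degrees above level; it swings in the bracket's x-z plane.
- roller_2_center (a point): Cleaning roller, 84 mm long, about 0.16 kg: blue barrel 36 mm in diameter, 46 mm long; white hexagonal cap (38 mm across flats, 6 mm thick) at each end; steel axle 10 mm in diameter, standing out 14 mm past each cap. Point: its very middle; y runs along the axle. Grip the barrel across its diameter from above. Starts in the bracket of the same number; may be absent.
- bracket_2_seat (a point): Fixed roller bracket: two aluminium cheeks, 60 mm apart inside, 8 mm thick, tops 69 mm above the worktop, each with a J slot. Point: middle of a seated roller's axle, 49 mm above the worktop. y along the axle, -x to the open front, z up. From the seat the slot (15 mm high, closed above, floor rising 3 mm to the front, so a roller stays seated with the lever open) runs 30 mm forward to the leg.
- bracket_2_leg (a point): Middle of that bracket's slot leg: 29 mm in front of the seat, 49 mm above the worktop, same axes. The leg, 17 mm wide, runs straight down and is open below, 34 mm above the worktop. A tooth closes it to the front down to 32 mm, so the axle leaves down the leg until its middle is 26 mm or less above the (bare) worktop, then forward under the tooth. Posts and a foot 20 mm high stand behind the seat.
- lever_2 (a joint): Cam lever of that bracket (rad): 0 = closed, the tongue bars the slot in front of the axle; it grows as the red handle swings up and over to the back; from about 1.6 the slot is free, 2.05 = fully open, the handle lying back level. Stays where it is left (about 1.5 N at the tip).
- lever_2_tip (a point): Tip of the red cam lever handle (12 mm thick round bar). The pivot lies 14 mm in front of the bracket's seat point, 15 mm above it and 44 mm to its +y side (in the plane of the handle); the handle is 75 mm long from pivot to tip. Closed, it leans to the front (-x of the bracket), 60 degrees above level; it swings in the bracket's x-z plane.
- roller_3_center (a point): Cleaning roller, 84 mm long, about 0.16 kg: blue barrel 36 mm in diameter, 46 mm long; white hexagonal cap (38 mm across flats, 6 mm thick) at each end; steel axle 10 mm in diameter, standing out 14 mm past each cap. Point: its very middle; y runs along the axle. Grip the barrel across its diameter from above. Starts in the bracket of the same number; may be absent.
- bracket_3_seat (a point): Fixed roller bracket: two aluminium cheeks, 60 mm apart inside, 8 mm thick, tops 69 mm above the worktop, each with a J slot. Point: middle of a seated roller's axle, 49 mm above the worktop. y along the axle, -x to the open front, z up. From the seat the slot (15 mm high, closed above, floor rising 3 mm to the front, so a roller stays seated with the lever open) runs 30 mm forward to the leg.
- bracket_3_leg (a point): Middle of that bracket's slot leg: 29 mm in front of the seat, 49 mm above the worktop, same axes. The leg, 17 mm wide, runs straight down and is open below, 34 mm above the worktop. A tooth closes it to the front down to 32 mm, so the axle leaves down the leg until its middle is 26 mm or less above the (bare) worktop, then forward under the tooth. Posts and a foot 20 mm high stand behind the seat.
- lever_3 (a joint): Cam lever of that bracket (rad): 0 = closed, the tongue bars the slot in front of the axle; it grows as the red handle swings up and over to the back; from about 1.6 the slot is free, 2.05 = fully open, the handle lying back level. Stays where it is left (about 1.5 N at the tip).
- lever_3_tip (a point): Tip of the red cam lever handle (12 mm thick round bar). The pivot lies 14 mm in front of the bracket's seat point, 15 mm above it and 44 mm to its +y side (in the plane of the handle); the handle is 75 mm long from pivot to tip. Closed, it leans to the front (-x of the bracket), 60 degrees above level; it swings in the bracket's x-z plane.
- lane_1 (a point): One of the three lanes of the white wash tray (fixed, 250 x 124 mm; lanes 75 mm apart): a pair of grey V-notches 36 mm either side of the middle, 8 mm thick, mouth 34 mm wide, top 48 mm above the worktop. The point is where the middle of a laid roller lies, 38 mm above the worktop and 30 mm above the tray floor; its y axis runs along the roller's axle.
- lane_2 (a point): One of the three lanes of the white wash tray (fixed, 250 x 124 mm; lanes 75 mm apart): a pair of grey V-notches 36 mm either side of the middle, 8 mm thick, mouth 34 mm wide, top 48 mm above the worktop. The point is where the middle of a laid roller lies, 38 mm above the worktop and 30 mm above the tray floor; its y axis runs along the roller's axle.
- lane_3 (a point): One of the three lanes of the white wash tray (fixed, 250 x 124 mm; lanes 75 mm apart): a pair of grey V-notches 36 mm either side of the middle, 8 mm thick, mouth 34 mm wide, top 48 mm above the worktop. The point is where the middle of a laid roller lies, 38 mm above the worktop and 30 mm above the tray floor; its y axis runs along the roller's axle.
- nozzle (a joint): Black sprung pump head of the dispenser bottle (m): 0 = up, grows as it is pressed, 0.010 = all the way down. Takes 2 N to start, about 7 N all the way; springs back by itself.
- nozzle_top (a point): Middle of the top of that pump head (35 mm in diameter, 181 mm above the worktop when up). The white bottle, 64 mm in diameter, is bolted down beside the wash tray.
- tape_roll: Roll of masking tape, 59 mm across, 18 mm high, a bystander; origin under its middle.
- window_cap: Round black cap with white insert, 61 mm across, 13 mm high, a bystander; origin under its middle.
- kf_clamp: Steel hinged clamp ring lying flat, 51 x 73 x 13 mm, a bystander; origin under its middle.

How it is judged:
On the way, in this order (a step that is already met when the one before it is completed fails the run):
1. every roller lies in a lane of the wash tray (((distance between roller_1_center and lane_1 below 0.008 m and angle between the y axis of roller_1_center and the y axis of lane_1, either way round below 0.12 rad) or (distance between roller_1_center and lane_2 below 0.008 m and angle between the y axis of roller_1_center and the y axis of lane_2, either way round below 0.12 rad) or (distance between roller_1_center and lane_3 below 0.008 m and angle between the y axis of roller_1_center and the y axis of lane_3, either way round below 0.12 rad)) and ((distance between roller_2_center and lane_1 below 0.008 m and angle between the y axis of roller_2_center and the y axis of lane_1, either way round below 0.12 rad) or (distance between roller_2_center and lane_2 below 0.008 m and angle between the y axis of roller_2_center and the y axis of lane_2, either way round below 0.12 rad) or (distance between roller_2_center and lane_3 below 0.008 m and angle between the y axis of roller_2_center and the y axis of lane_3, either way round below 0.12 rad)) and ((distance between roller_3_center and lane_1 below 0.008 m and angle between the y axis of roller_3_center and the y axis of lane_1, either way round below 0.12 rad) or (distance between roller_3_center and lane_2 below 0.008 m and angle between the y axis of roller_3_center and the y axis of lane_2, either way round below 0.12 rad) or (distance between roller_3_center and lane_3 below 0.008 m and angle between the y axis of roller_3_center and the y axis of lane_3, either way round below 0.12 rad))), for 0.2 s.
2. the pump head is pressed down (value of joint nozzle above 0.008 m), for 0.05 s.
3. the pump head is up again (value of joint nozzle below 0.002 m), for 0.1 s.
At the end, for the whole second after the job is handed in: Every roller that was there lies at rest in a wash tray lane (middle within 8 mm of the lane point, axle within 0.12 rad of its line) and all three cam levers are open past 1.6 rad; the pump head is up (under 2 mm), after a press of over 8 mm with all rollers laid (all of step 1 and value of joint nozzle below 0.002 m and value of joint each of lever_1, lever_2, lever_3 above 1.6 rad and linear speed of each of roller_1, roller_2, roller_3 below 0.02 m/s); the robot touches nothing.
It fails at once if the tape roll is pushed away by more than 4 cm (distance of tape_roll from where it was at the start of the episode above 0.04 m).
It fails at once if the window cap is pushed away by more than 4 cm (distance of window_cap from where it was at the start of the episode above 0.04 m).
It fails at once if the kf clamp is pushed away by more than 4 cm (distance of kf_clamp from where it was at the start of the episode above 0.04 m).
Of roller_1, roller_2, roller_3 only 2 to 3 are there at a start; the rules pass over those that are not, and their reading is None.
At some moment in a run one of roller_1, roller_2, roller_3 may be knocked a few centimetres aside while the robot is not near it.
Once in a run the grip may slacken for a moment while it holds something.
It also fails if it takes over 210 s, if anything falls off the work surface, if the arm or the gripper's body presses on something with over 40 N, if the wrist force passes 120 N, or if a joint passes its speed limit or range.

## Working session

There is one attempt and no reset: what is moved stays moved. The work goes in short steps, Python scripts to look and compute and a tool call to move; the robot and the scene stay as the last step left them, time stands still between calls to the robot, and variables do not carry over. Pictures are saved under pics/ and viewed, at most 14 in all, crops included, and the job is handed in when it is done.

Besides the shell and the picture viewer there is one more tool, called by a JSON object that holds its "api" and its "payload". step_arm: Moves the arm, as the interface text tells. Its arguments: {"type":"object","properties":{"series":{"type":"array","items":{"type":"object","properties":{"tx":{"type":"number"},"ty":{"type":"number"},"tz":{"type":"number"},"ax":{"type":"number"},"ay":{"type":"number"},"az":{"type":"number"},"jaw":{"type":"number"}}}}},"required":["series"]}

```bash
mkdir -p pics
cat > h.py <<'E'
import numpy as np, cv2
from cell import read_state, read_camera, sign_off
def cam(n):
    c=read_camera(n); return c["pixels"],np.array(c["intrinsics"]),np.array(c["extrinsics"])
def ray(K,T,u,v):
    d=np.linalg.inv(K)@[u,v,1]; d=np.array([d[0],-d[1],-d[2]])
    return T[:3,3],T[:3,:3]@d
def plane(K,T,u,v,z):
    o,d=ray(K,T,u,v); return o+d*(z-o[2])/d[2]
def proj(K,T,p):
    q=T[:3,:3].T@(np.array(p)-T[:3,3]); w=K@[q[0],-q[1],-q[2]]; return w[:2]/w[2]
E
python3 - <<'E'
from h import *
for n in("scene","top"):
    p,K,T=cam(n); cv2.imwrite(f"pics/{n}0.png",p); print(n,K.round(1).tolist(),T.round(3).tolist())
print(read_state())
E
```

```text
scene [[379.2, 0.0, 314.8], [0.0, 379.2, 198.8], [0.0, 0.0, 1.0]] [[0.512, 0.462, -0.724, -0.344], [-0.859, 0.27, -0.435, -0.539], [-0.005, 0.845, 0.535, 0.769], [0.0, 0.0, 0.0, 1.0]]
top [[427.7, 0.0, 319.1], [0.0, 427.7, 195.9], [0.0, 0.0, 1.0]] [[-0.026, 0.996, -0.085, 0.371], [-1.0, -0.024, 0.019, -0.014], [0.017, 0.085, 0.996, 1.625], [0.0, 0.0, 0.0, 1.0]]
{'time_s': 0.1, 'joints': array([ 1.39756848e+00,  3.85472040e-01,  6.78125302e-03, -4.10235356e-04,
       -1.19399840e+00, -2.58589353e-01]), 'joint_vel': array([-3.01763470e-04, -3.14845977e-03,  4.06426446e-03,  7.50350099e-04,
       -1.59023407e-03, -8.97261814e-05]), 'effort': array([-5.77422134e-05, -3.91688132e+01,  1.87936950e+01,  4.23191831e+00,
        1.35028147e-02, -6.96736834e-05]), 'ee_pos': array([0.26135057, 0.56715255, 0.2215846 ]), 'eef_rot': array([ 3.13966523e+00, -1.15546281e-04, -4.31968390e-01]), 'contact_force': array([-0.75286575,  0.20341431, -0.35143297]), 'torque': array([-0.01795515,  0.02453462,  0.01508723]), 'grasp_force': 0.0, 'grip_width': 1.0052763043783473}
```

View pics/scene0.png

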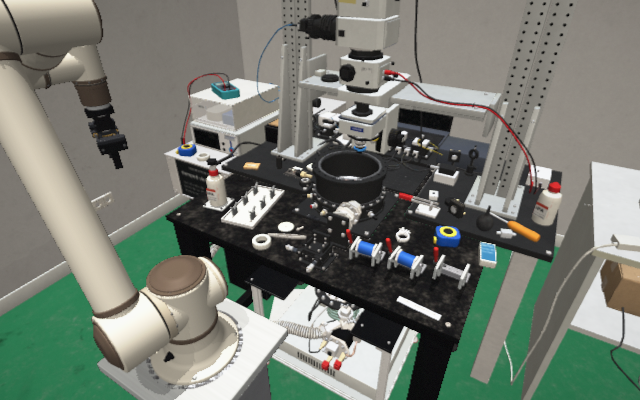

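View pics/top0.png

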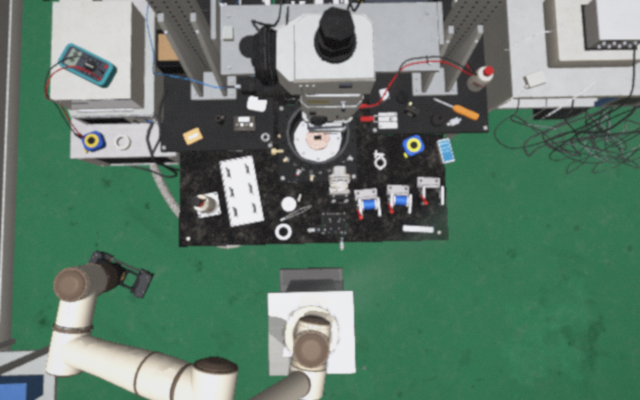

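The scene shows brackets at (366,250), (406,262) and (452,270); the first two hold rollers and the third is empty. The tray is at (252,205), with the bottle to its left. I'll enlarge crops of both views.

Run:
```python
import cv2
a=cv2.imread("pics/top0.png");b=cv2.imread("pics/scene0.png")
cv2.imwrite("pics/c1.png",cv2.resize(a[170:245,340:450],None,fx=7,fy=7,interpolation=2))
cv2.imwrite("pics/c2.png",cv2.resize(b[220:300,335:480],None,fx=5.5,fy=5.5,interpolation=2))
cv2.imwrite("pics/c3.png",cv2.resize(a[145:240,185:295],None,fx=6,fy=6,interpolation=2))
```

```text
(no output)
```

View pics/c1.png

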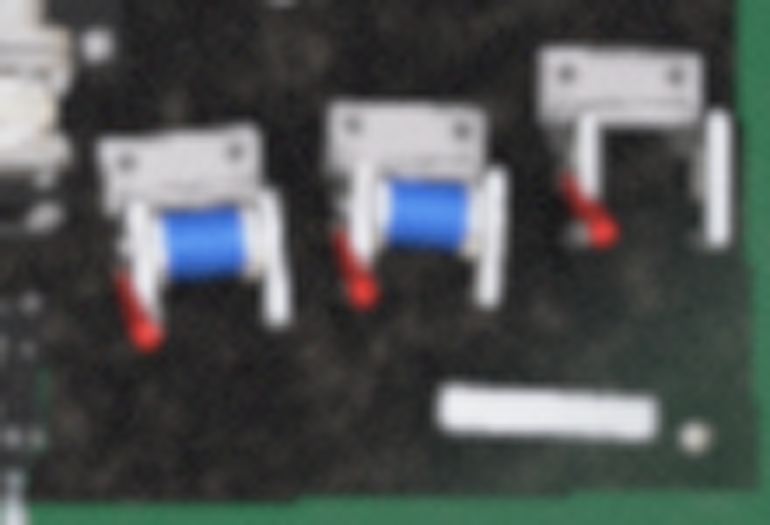

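View pics/c2.png

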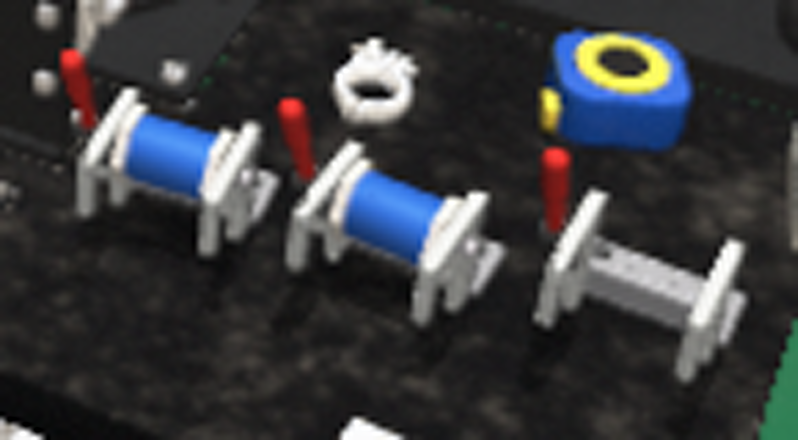

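View pics/c3.png

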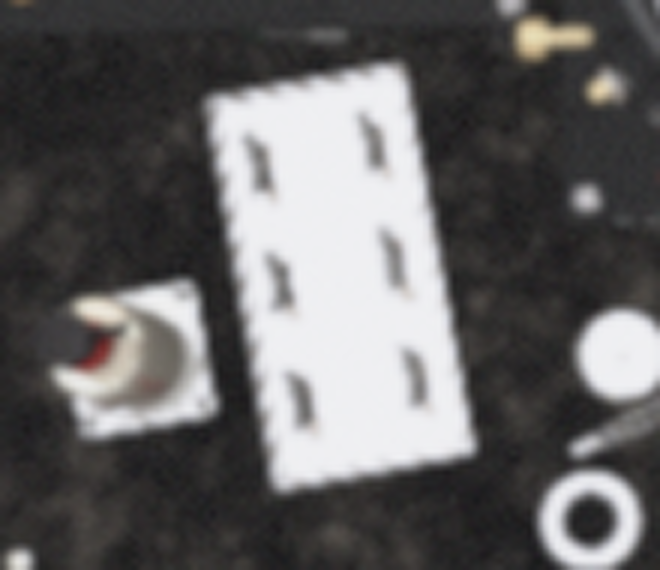

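Top crop: barrels at about (204,243) and (428,214), red tips at (147,335), (363,293) and (603,232). The scene crop confirms that bracket 3 is empty and all three levers are up and leaning forward. In the tray crop, the six notches are at x≈258–416 and y≈142–402, and all three lanes are free. The black pump head is at about (65,335).

```bash
cat > meas.py <<'E'
from h import *
def tri(A,ua,B,ub):
    o1,d1=ray(*A,*ua);o2,d2=ray(*B,*ub)
    s=np.linalg.lstsq(np.c_[d1,-d2],o2-o1,rcond=None)[0]
    p,q=o1+s[0]*d1,o2+s[1]*d2; return (p+q)/2,np.linalg.norm(p-q)
def up(p,box,f=8):
    x0,y0,x1,y1=box; return cv2.resize(p[y0:y1,x0:x1],None,fx=f,fy=f,interpolation=cv2.INTER_CUBIC)
def blobs(p,kind,box,amin=3,f=8):
    c=up(p,box,f).astype(int);b,g,r=c[...,0],c[...,1],c[...,2]
    m=((b-r>60)&(b-g>30)) if kind=="blue" else ((r-b>70)&(r-g>70)) if kind=="red" else (b+g+r>480)
    cs,_=cv2.findContours(m.astype(np.uint8),cv2.RETR_EXTERNAL,cv2.CHAIN_APPROX_NONE)
    return [((k[:,0]+.5)/f-.5+[box[0],box[1]]).astype(np.float32) for k in cs if cv2.contourArea(k)>amin*f*f]
def cen(k):
    m=cv2.moments(k); return np.array([m["m10"],m["m01"]])/m["m00"]
E
python3 - <<'E'
from meas import *
np.set_printoptions(precision=4,suppress=True)
pt,Kt,Tt=cam("top");ps,Ks,Ts=cam("scene");A=(Kt,Tt);B=(Ks,Ts)
bt=sorted(blobs(pt,"blue",(345,175,425,230),20),key=lambda k:cen(k)[0]);bs=sorted(blobs(ps,"blue",(340,230,430,290),20),key=lambda k:cen(k)[0])
for a in bt:
    w=cen(a);W=np.array([plane(*A,*q,.058)[:2] for q in a],np.float32);r=cv2.minAreaRect(W)
    print("blue",w,"plane.052",plane(*A,*w,.052),"rect",r)
for a,b in zip(bt,bs): print("tri",tri(A,cen(a),B,cen(b)))
rt=sorted(blobs(pt,"red",(345,175,445,230)),key=lambda k:cen(k)[0]);rs=sorted(blobs(ps,"red",(340,225,450,270)),key=lambda k:cen(k)[0])
print(len(rt),len(rs))
for a,b in zip(rt,rs):
    # top: tip = far end in image-down; scene: tip = top end; tip centre = mean of outer 1.5 px
    d=np.array(cv2.fitLine(a,cv2.DIST_L2,0,.01,.01)[:2]).ravel(); d*=np.sign(d[1]); s=a@d; ta=a[s>s.max()-1.5].mean(0)
    e=np.array(cv2.fitLine(b,cv2.DIST_L2,0,.01,.01)[:2]).ravel(); e*=-np.sign(e[1]); s=b@e; tb=b[s>s.max()-1.5].mean(0)
    print("tip",ta,tb,tri(A,ta,B,tb),"plane",plane(*A,*ta,.129))
t=max(blobs(pt,"white",(215,150,270,232),300),key=cv2.contourArea)
for z in(.008,.02): 
    W=np.array([plane(*A,*q,z)[:2] for q in t],np.float32);print("tray",z,cv2.minAreaRect(W))
for c in[(258,165),(373,142),(281,283),(395,262),(302,402),(416,380)]:
    print("notch",plane(*A,c[0]/6+185,c[1]/6+145,.044))
print("noz",plane(*A,185+62/6,145+338/6,.181))
E
```

```text
blue [368.6697 204.1608] plane.052 [ 0.4692 -0.226   0.052 ] rect ((0.4686823785305023, -0.2253783494234085), (0.035703130066394806, 0.04312402009963989), 4.24770450592041)
blue [400.6274 200.0315] plane.052 [ 0.4816 -0.345   0.052 ] rect ((0.48096543550491333, -0.34392571449279785), (0.04337611049413681, 0.03527715429663658), 83.97157287597656)
tri (array([ 0.4681, -0.2238,  0.0551]), np.float64(0.004000522239250008))
tri (array([ 0.4804, -0.342 ,  0.0563]), np.float64(0.004425603196532016))
3 3
tip [361.0395 218.6447] [346.8702 228.9151] (array([ 0.4137, -0.1852,  0.1429]), np.float64(0.0005677806618891909)) plane [ 0.4143 -0.187   0.129 ]
tip [391.9243 212.5658] [386.8661 237.7857] (array([ 0.4323, -0.2937,  0.1428]), np.float64(3.0078632234874882e-05)) plane [ 0.4329 -0.2963  0.129 ]
tip [426.4605 203.6316] [435.5736 246.7625] (array([ 0.4603, -0.4153,  0.1433]), np.float64(0.0005985964789640549)) plane [ 0.4613 -0.4195  0.129 ]
tray 0.008 ((0.5360140800476074, 0.25000983476638794), (0.25336113572120667, 0.12718193233013153), 9.634688377380371)
tray 0.02 ((0.5347871780395508, 0.2480509877204895), (0.2514806389808655, 0.12623794376850128), 9.634685516357422)
notch [0.6003 0.2922 0.044 ]
notch [0.6131 0.221  0.044 ]
notch [0.5266 0.2786 0.044 ]
notch [0.538  0.2083 0.044 ]
notch [0.4529 0.2664 0.044 ]
notch [0.4647 0.1963 0.044 ]
noz [0.485 0.376 0.181]
```

Run:
```python
from meas import *
np.set_printoptions(precision=4,suppress=True)
pt,Kt,Tt=cam("top");A=(Kt,Tt)
for n,box in((1,(352,184,384,220)),(2,(384,180,414,216)),(3,(414,172,446,208))):
    f=8;g=up(pt,box,f).astype(int);m=(g.min(2)>115)
    # back edge of plate: first bright row per column
    pts=[]
    for c in range(g.shape[1]):
        r=np.flatnonzero(m[:120,c])
        if len(r) and r[0]>4: pts.append(((c+.5)/f-.5+box[0],(r[0]+.5)/f-.5+box[1]))
    W=np.array([plane(*A,*q,.02)[:2] for q in pts],np.float32)
    x=W[:,0]; k=x>np.median(x)-.004; W=W[k]
    ys=W[:,1]; k=(ys>ys.min()+.006)&(ys<ys.max()-.006); vx,vy,x0,y0=cv2.fitLine(W[k],cv2.DIST_HUBER,0,.001,.001).ravel()
    print(n,"yaw",np.degrees(np.arctan(-vx/vy)),"y ext",ys.min(),ys.max(),"mid y",(ys.min()+ys.max())/2,"x at mid",x0+vx/vy*((ys.min()+ys.max())/2-y0),k.sum())
    # right cheek (-y): outer right edge of bright mask in lower rows, at z .069
    P=[]
    for r in range(100,g.shape[0]):
        c=np.flatnonzero(m[r]&(np.arange(g.shape[1])>130))
        if len(c) and c[-1]<g.shape[1]-3: P.append(((c[-1]+.5)/f-.5+box[0],(r+.5)/f-.5+box[1]))
    W=np.array([plane(*A,*q,.069)[:2] for q in P],np.float32)
    W=W[(W[:,0]>W[:,0].min()+.005)&(W[:,0]<W[:,0].min()+.05)]
    vx,vy,x0,y0=cv2.fitLine(W,cv2.DIST_HUBER,0,.001,.001).ravel()
    print("  cheek yaw",np.degrees(np.arctan(vy/vx)),"outer at",x0,y0)
```

```text
1 yaw 3.7661567 y ext -0.26219013 -0.1764813 mid y -0.21933572 x at mid 0.5307307 155
  cheek yaw 4.4354677 outer at 0.44973695 -0.26655987
2 yaw -3.2749913 y ext -0.37902355 -0.30062604 mid y -0.3398248 x at mid 0.5435575 140
  cheek yaw -7.5403285 outer at 0.4562302 -0.3800389
3 yaw -5.0210195 y ext -0.5007882 -0.41691047 mid y -0.45884934 x at mid 0.57002896 151
  cheek yaw -2.8985505 outer at 0.48411682 -0.5010709
```

Tip and barrel estimates agree:

| Bracket | Seat (x, y) | Yaw |
|---|---|---|
| 1 | (.469, -.2255) | 4.3° |
| 2 | (.481, -.3445) | -5° |
| 3 | (.509, -.467) | -4.5° |

I'll move toward bracket 1 with the jaw shut to flip its lever.

{"api": "step_arm", "payload": {"series": [{"tx": 0.02,"ty": -0.04,"tz": 0.03,"az": -0.1,"jaw": -1},{"tx": 0.04,"ty": -0.09,"tz": 0.06,"az": -0.22,"jaw": -1},{"tx": 0.06,"ty": -0.14,"tz": 0.08,"az": -0.35,"jaw": -1},{"tx": 0.08,"ty": -0.19,"tz": 0.08,"az": -0.48,"jaw": -1},{"tx": 0.1,"ty": -0.24,"tz": 0.08,"az": -0.6,"jaw": -1},{"tx": 0.11,"ty": -0.29,"tz": 0.08,"az": -0.72,"jaw": -1},{"tx": 0.12,"ty": -0.34,"tz": 0.08,"az": -0.84,"jaw": -1},{"tx": 0.13,"ty": -0.38,"tz": 0.08,"az": -0.96,"jaw": -1},{"tx": 0.14,"ty": -0.42,"tz": 0.08,"az": -1.064,"jaw": -1},{"tx": 0.14,"ty": -0.42,"tz": 0.08,"az": -1.064,"jaw": -1}]}}

```text
invalid input at $.series[0]: expected keys tx, ty, tz, ax, ay, az, jaw
```

{"api": "step_arm", "payload": {"series": [{"tx": 0.02,"ty": -0.04,"tz": 0.03,"ax": 0,"ay": 0,"az": -0.1,"jaw": -1},{"tx": 0.04,"ty": -0.09,"tz": 0.06,"ax": 0,"ay": 0,"az": -0.22,"jaw": -1},{"tx": 0.06,"ty": -0.14,"tz": 0.08,"ax": 0,"ay": 0,"az": -0.35,"jaw": -1},{"tx": 0.08,"ty": -0.19,"tz": 0.08,"ax": 0,"ay": 0,"az": -0.48,"jaw": -1},{"tx": 0.1,"ty": -0.24,"tz": 0.08,"ax": 0,"ay": 0,"az": -0.6,"jaw": -1},{"tx": 0.11,"ty": -0.29,"tz": 0.08,"ax": 0,"ay": 0,"az": -0.72,"jaw": -1},{"tx": 0.12,"ty": -0.34,"tz": 0.08,"ax": 0,"ay": 0,"az": -0.84,"jaw": -1},{"tx": 0.13,"ty": -0.38,"tz": 0.08,"ax": 0,"ay": 0,"az": -0.96,"jaw": -1},{"tx": 0.14,"ty": -0.42,"tz": 0.08,"ax": 0,"ay": 0,"az": -1.064,"jaw": -1},{"tx": 0.14,"ty": -0.42,"tz": 0.08,"ax": 0,"ay": 0,"az": -1.064,"jaw": -1}]}}

```text
time_s: 1.5
ee_pos: [0.4016, 0.1456, 0.3028]
eef_rot: [-3.141, 0.0, -1.5]
contact_force: [-0.9, -0.7, -0.5]
grip_width: 0.016
grasp_force: 0.0
```

{"api": "step_arm", "payload": {"series": [{"tx": -0.01,"ty": -0.05,"tz": 0,"ax": 0,"ay": 0,"az": 0,"jaw": -1},{"tx": -0.02,"ty": -0.1,"tz": 0,"ax": 0,"ay": 0,"az": 0,"jaw": -1},{"tx": -0.03,"ty": -0.15,"tz": 0,"ax": 0,"ay": 0,"az": 0,"jaw": -1},{"tx": -0.031,"ty": -0.2,"tz": 0,"ax": 0,"ay": 0,"az": 0,"jaw": -1},{"tx": -0.031,"ty": -0.25,"tz": 0,"ax": 0,"ay": 0,"az": 0,"jaw": -1},{"tx": -0.031,"ty": -0.3,"tz": -0.04,"ax": 0,"ay": 0,"az": 0,"jaw": -1},{"tx": -0.031,"ty": -0.333,"tz": -0.09,"ax": 0,"ay": 0,"az": 0,"jaw": -1},{"tx": -0.031,"ty": -0.333,"tz": -0.14,"ax": 0,"ay": 0,"az": 0,"jaw": -1},{"tx": -0.031,"ty": -0.333,"tz": -0.18,"ax": 0,"ay": 0,"az": 0,"jaw": -1},{"tx": -0.031,"ty": -0.333,"tz": -0.198,"ax": 0,"ay": 0,"az": 0,"jaw": -1}]}}

```text
time_s: 2.75
ee_pos: [0.3695, -0.1848, 0.1023]
eef_rot: [3.138, 0.001, -1.495]
contact_force: [0.3, -0.1, 0.6]
grip_width: 0.002
grasp_force: 0.0
```

Run:
```python
from h import *
s=read_state();print(s["ee_pos"],s["eef_rot"],s["contact_force"])
p,K,T=cam("top");c=p[170:245,340:450];q,K2,T2=cam("scene");d=q[190:290,320:480]
c=cv2.resize(c,(770,525),interpolation=2)
a=cv2.resize(c,(400,273));b=cv2.resize(d,(400,250),interpolation=2)
cv2.imwrite("pics/l1.png",np.vstack([a,b]))
```

```text
[ 0.36946838 -0.18481964  0.10228925] [ 3.13752921e+00  9.24132161e-04 -1.49507997e+00] [ 0.25540079 -0.10650009  0.60030648]
```

View pics/l1.png

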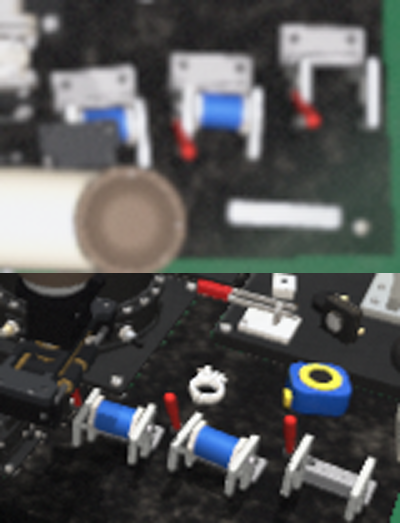

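Fingers are in front of lever 1's tip, and the scene shows the lever at about (80,395) next to the fingers. Next I sweep it over.

{"api": "step_arm", "payload": {"series": [{"tx": 0.025,"ty": 0.002,"tz": 0.003,"ax": 0,"ay": 0,"az": 0,"jaw": -1},{"tx": 0.045,"ty": 0.003,"tz": 0.006,"ax": 0,"ay": 0,"az": 0,"jaw": -1},{"tx": 0.063,"ty": 0.005,"tz": 0.008,"ax": 0,"ay": 0,"az": 0,"jaw": -1},{"tx": 0.078,"ty": 0.006,"tz": 0.008,"ax": 0,"ay": 0,"az": 0,"jaw": -1},{"tx": 0.09,"ty": 0.007,"tz": 0.005,"ax": 0,"ay": 0,"az": 0,"jaw": -1},{"tx": 0.1,"ty": 0.008,"tz": -0.003,"ax": 0,"ay": 0,"az": 0,"jaw": -1},{"tx": 0.108,"ty": 0.008,"tz": -0.013,"ax": 0,"ay": 0,"az": 0,"jaw": -1},{"tx": 0.115,"ty": 0.009,"tz": -0.022,"ax": 0,"ay": 0,"az": 0,"jaw": -1},{"tx": 0.117,"ty": 0.009,"tz": -0.026,"ax": 0,"ay": 0,"az": 0,"jaw": -1},{"tx": 0.117,"ty": 0.009,"tz": -0.026,"ax": 0,"ay": 0,"az": 0,"jaw": -1}]}}

```text
time_s: 4.1
ee_pos: [0.487, -0.1763, 0.0777]
eef_rot: [3.14, 0.001, -1.496]
contact_force: [0.1, 0.6, -0.1]
grip_width: 0.001
grasp_force: 0.0
```

{"api": "step_arm", "payload": {"series": [{"tx": 0,"ty": 0,"tz": 0.05,"ax": 0,"ay": 0,"az": 0,"jaw": -1},{"tx": 0,"ty": 0,"tz": 0.1,"ax": 0,"ay": 0,"az": 0,"jaw": -1},{"tx": -0.05,"ty": 0,"tz": 0.1,"ax": 0,"ay": 0,"az": -0.05,"jaw": -1},{"tx": -0.097,"ty": -0.01,"tz": 0.1,"ax": 0,"ay": 0,"az": -0.1,"jaw": -1},{"tx": -0.097,"ty": -0.06,"tz": 0.1,"ax": 0,"ay": 0,"az": -0.162,"jaw": -1},{"tx": -0.097,"ty": -0.113,"tz": 0.1,"ax": 0,"ay": 0,"az": -0.162,"jaw": -1},{"tx": -0.097,"ty": -0.113,"tz": 0.1,"ax": 0,"ay": 0,"az": -0.162,"jaw": -1},{"tx": -0.097,"ty": -0.113,"tz": 0.06,"ax": 0,"ay": 0,"az": -0.162,"jaw": -1},{"tx": -0.097,"ty": -0.113,"tz": 0.025,"ax": 0,"ay": 0,"az": -0.162,"jaw": -1},{"tx": -0.097,"ty": -0.113,"tz": 0.025,"ax": 0,"ay": 0,"az": -0.162,"jaw": -1}]}}

```text
time_s: 5.35
ee_pos: [0.3882, -0.2879, 0.1014]
eef_rot: [3.135, 0.002, -1.658]
contact_force: [0.2, -0.2, 0.9]
grip_width: 0.005
grasp_force: 0.0
```

Run:
```python
from h import *
q,K2,T2=cam("scene");d=q[190:290,320:480]
cv2.imwrite("pics/l2.png",cv2.resize(d,(640,400),interpolation=2))
```

```text
(no output)
```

View pics/l2.png

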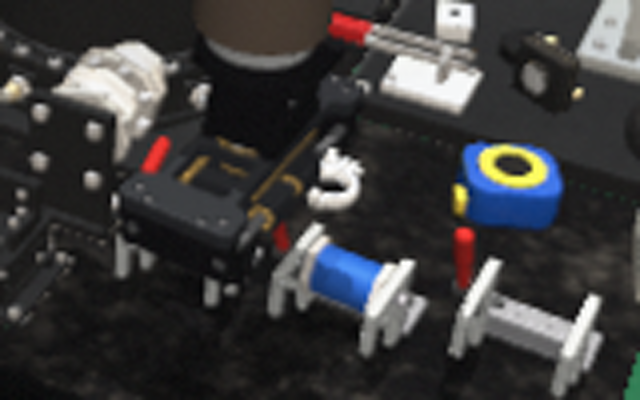

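Lever 1's handle now points up and back at (156,155). I'll sweep lever 2 the same way.

{"api": "step_arm", "payload": {"series": [{"tx": 0.025,"ty": -0.002,"tz": 0.003,"ax": 0,"ay": 0,"az": 0,"jaw": -1},{"tx": 0.045,"ty": -0.004,"tz": 0.006,"ax": 0,"ay": 0,"az": 0,"jaw": -1},{"tx": 0.063,"ty": -0.005,"tz": 0.008,"ax": 0,"ay": 0,"az": 0,"jaw": -1},{"tx": 0.078,"ty": -0.007,"tz": 0.008,"ax": 0,"ay": 0,"az": 0,"jaw": -1},{"tx": 0.09,"ty": -0.008,"tz": 0.005,"ax": 0,"ay": 0,"az": 0,"jaw": -1},{"tx": 0.1,"ty": -0.009,"tz": -0.003,"ax": 0,"ay": 0,"az": 0,"jaw": -1},{"tx": 0.108,"ty": -0.009,"tz": -0.013,"ax": 0,"ay": 0,"az": 0,"jaw": -1},{"tx": 0.115,"ty": -0.01,"tz": -0.022,"ax": 0,"ay": 0,"az": 0,"jaw": -1},{"tx": 0.117,"ty": -0.01,"tz": -0.028,"ax": 0,"ay": 0,"az": 0,"jaw": -1},{"tx": 0.117,"ty": -0.01,"tz": -0.028,"ax": 0,"ay": 0,"az": 0,"jaw": -1}]}}

```text
time_s: 6.65
ee_pos: [0.5069, -0.2991, 0.0743]
eef_rot: [3.139, 0.001, -1.658]
contact_force: [-0.1, 0.5, 0.5]
grip_width: 0.004
grasp_force: 0.0
```

{"api": "step_arm", "payload": {"series": [{"tx": 0,"ty": 0,"tz": 0.05,"ax": 0,"ay": 0,"az": 0,"jaw": -1},{"tx": 0,"ty": 0,"tz": 0.1,"ax": 0,"ay": 0,"az": 0,"jaw": -1},{"tx": -0.05,"ty": 0,"tz": 0.1,"ax": 0,"ay": 0,"az": 0,"jaw": -1},{"tx": -0.089,"ty": -0.01,"tz": 0.1,"ax": 0,"ay": 0,"az": 0,"jaw": -1},{"tx": -0.089,"ty": -0.06,"tz": 0.1,"ax": 0,"ay": 0,"az": 0.01,"jaw": -1},{"tx": -0.089,"ty": -0.114,"tz": 0.1,"ax": 0,"ay": 0,"az": 0.01,"jaw": -1},{"tx": -0.089,"ty": -0.114,"tz": 0.1,"ax": 0,"ay": 0,"az": 0.01,"jaw": -1},{"tx": -0.089,"ty": -0.114,"tz": 0.06,"ax": 0,"ay": 0,"az": 0.01,"jaw": -1},{"tx": -0.089,"ty": -0.114,"tz": 0.028,"ax": 0,"ay": 0,"az": 0.01,"jaw": -1},{"tx": -0.089,"ty": -0.114,"tz": 0.028,"ax": 0,"ay": 0,"az": 0.01,"jaw": -1}]}}

```text
time_s: 7.9
ee_pos: [0.4165, -0.4114, 0.101]
eef_rot: [3.136, 0.004, -1.648]
contact_force: [0.5, 0.5, 0.3]
grip_width: 0.008
grasp_force: 0.0
```

{"api": "step_arm", "payload": {"series": [{"tx": 0.025,"ty": -0.002,"tz": 0.003,"ax": 0,"ay": 0,"az": 0,"jaw": -1},{"tx": 0.045,"ty": -0.004,"tz": 0.006,"ax": 0,"ay": 0,"az": 0,"jaw": -1},{"tx": 0.063,"ty": -0.005,"tz": 0.008,"ax": 0,"ay": 0,"az": 0,"jaw": -1},{"tx": 0.078,"ty": -0.007,"tz": 0.008,"ax": 0,"ay": 0,"az": 0,"jaw": -1},{"tx": 0.09,"ty": -0.008,"tz": 0.005,"ax": 0,"ay": 0,"az": 0,"jaw": -1},{"tx": 0.1,"ty": -0.008,"tz": -0.003,"ax": 0,"ay": 0,"az": 0,"jaw": -1},{"tx": 0.108,"ty": -0.009,"tz": -0.013,"ax": 0,"ay": 0,"az": 0,"jaw": -1},{"tx": 0.115,"ty": -0.009,"tz": -0.022,"ax": 0,"ay": 0,"az": 0,"jaw": -1},{"tx": 0.117,"ty": -0.009,"tz": -0.028,"ax": 0,"ay": 0,"az": 0,"jaw": -1},{"tx": 0.117,"ty": -0.009,"tz": -0.028,"ax": 0,"ay": 0,"az": 0,"jaw": -1}]}}

```text
time_s: 9.15
ee_pos: [0.5351, -0.4221, 0.0743]
eef_rot: [3.14, 0.001, -1.648]
contact_force: [-0.4, 0.8, -0.4]
grip_width: 0.003
grasp_force: 0.0
```

{"api": "step_arm", "payload": {"series": [{"tx": 0,"ty": 0,"tz": 0.05,"ax": 0,"ay": 0,"az": 0,"jaw": -1},{"tx": 0,"ty": 0,"tz": 0.1,"ax": 0,"ay": 0,"az": 0,"jaw": -1},{"tx": -0.05,"ty": 0.05,"tz": 0.13,"ax": 0,"ay": 0,"az": 0,"jaw": 0.3},{"tx": -0.08,"ty": 0.1,"tz": 0.16,"ax": 0,"ay": 0,"az": 0,"jaw": 0.3},{"tx": -0.11,"ty": 0.16,"tz": 0.16,"ax": 0,"ay": 0,"az": 0,"jaw": 0.3},{"tx": -0.13,"ty": 0.22,"tz": 0.16,"ax": 0,"ay": 0,"az": 0,"jaw": 0.3},{"tx": -0.14,"ty": 0.28,"tz": 0.16,"ax": 0,"ay": 0,"az": 0,"jaw": 0.3},{"tx": -0.14,"ty": 0.34,"tz": 0.16,"ax": 0,"ay": 0,"az": 0,"jaw": 0.3},{"tx": -0.14,"ty": 0.4,"tz": 0.16,"ax": 0,"ay": 0,"az": 0,"jaw": 0.3},{"tx": -0.14,"ty": 0.42,"tz": 0.16,"ax": 0,"ay": 0,"az": 0,"jaw": 0.3}]}}

```text
time_s: 10.4
ee_pos: [0.3945, -0.0002, 0.2357]
eef_rot: [-3.141, 0.001, -1.645]
contact_force: [-0.3, -0.3, 0.3]
grip_width: 0.641
grasp_force: 0.0
```

Run:
```python
from meas import *
np.set_printoptions(precision=4,suppress=True)
s=read_state();print(s["ee_pos"],s["eef_rot"],s["grip_width"])
p,K,T=cam("top");q,Ks,Ts=cam("scene")
for a in blobs(p,"blue",(345,175,425,230),20):
    w=cen(a);W=np.array([plane(K,T,*k,.058)[:2] for k in a],np.float32);print("blue",plane(K,T,*w,.052),cv2.minAreaRect(W))
for a in blobs(p,"red",(345,165,445,230)):
    W=np.array([plane(K,T,*k,.067)[:2] for k in a]);print("red x",W[:,0].min(),W[:,0].max(),"y",W[:,1].mean())
a=cv2.resize(p[165:235,340:450],(550,350),interpolation=2);b=cv2.resize(q[220:300,335:485],(550,250),interpolation=2)
cv2.imwrite("pics/l3.png",np.vstack([a,b]))
```

```text
[ 0.3945 -0.0002  0.2357] [-3.1412  0.001  -1.6454] 0.6408635956176788
blue [ 0.4692 -0.226   0.052 ] ((0.4685182273387909, -0.22531390190124512), (0.03611190989613533, 0.042971037328243256), 4.248012065887451)
blue [ 0.4816 -0.3449  0.052 ] ((0.48099613189697266, -0.34383657574653625), (0.043213389813899994, 0.03546465188264847), 83.95884704589844)
red x 0.4578156230975303 0.5355152436660316 y -0.17822581164168966
red x 0.47877337934491515 0.5547686242564722 y -0.299725707674975
red x 0.5044108530291462 0.580771706401579 y -0.4190251608582416
```

View pics/l3.png

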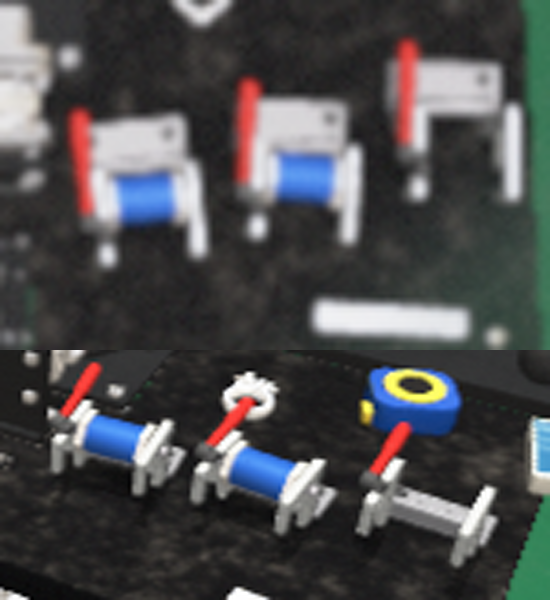

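All three levers lie back level. Their bars now give an accurate bracket yaw.

Run:
```python
from meas import *
p,K,T=cam("top")
for a in blobs(p,"red",(345,165,445,230)):
    W=np.array([plane(K,T,*k,.068)[:2] for k in a],np.float32)
    m=cv2.moments(W*1000);th=.5*np.arctan2(2*m["mu11"],m["mu20"]-m["mu02"]);c=cen(W)
    h=c+(-.0375+.014)*np.array([np.cos(th),np.sin(th)])+.044*np.array([np.sin(th),-np.cos(th)])
    print("yaw",np.degrees(th),"bar mid",c,"seat est",h)
```

```text
yaw 2.333061755121664 bar mid [ 0.50003192 -0.17794755] seat est [ 0.47834257 -0.22286772]
yaw -6.804624872609075 bar mid [ 0.52026433 -0.29994217] seat est [ 0.49171656 -0.34084785]
yaw -4.958968816532114 bar mid [ 0.54531819 -0.41901938] seat est [ 0.51810269 -0.46082329]
```

{"api": "step_arm", "payload": {"series": [{"tx": 0.01,"ty": -0.05,"tz": 0,"ax": 0,"ay": 0,"az": 0.05,"jaw": 0.3},{"tx": 0.025,"ty": -0.1,"tz": 0,"ax": 0,"ay": 0,"az": 0.1,"jaw": 0.3},{"tx": 0.045,"ty": -0.15,"tz": 0,"ax": 0,"ay": 0,"az": 0.139,"jaw": 0.3},{"tx": 0.06,"ty": -0.2,"tz": 0,"ax": 0,"ay": 0,"az": 0.139,"jaw": 0.3},{"tx": 0.074,"ty": -0.225,"tz": 0,"ax": 0,"ay": 0,"az": 0.139,"jaw": 0.3},{"tx": 0.074,"ty": -0.225,"tz": -0.03,"ax": 0,"ay": 0,"az": 0.139,"jaw": 0.3},{"tx": 0.074,"ty": -0.225,"tz": -0.07,"ax": 0,"ay": 0,"az": 0.139,"jaw": 0.3},{"tx": 0.074,"ty": -0.225,"tz": -0.11,"ax": 0,"ay": 0,"az": 0.139,"jaw": 0.3},{"tx": 0.074,"ty": -0.225,"tz": -0.14,"ax": 0,"ay": 0,"az": 0.139,"jaw": 0.3},{"tx": 0.074,"ty": -0.225,"tz": -0.14,"ax": 0,"ay": 0,"az": 0.139,"jaw": 0.3}]}}

```text
time_s: 11.8
ee_pos: [0.4669, -0.2281, 0.0932]
eef_rot: [3.135, 0.002, -1.511]
contact_force: [-1.1, 0.4, 1.0]
grip_width: 0.648
grasp_force: 0.0
```

Run:
```python
from h import *
q,K2,T2=cam("scene");d=q[200:280,320:448]
for z,c in((.04,(0,255,0)),): pass
s=read_state();print(s["ee_pos"],s["eef_rot"],proj(K2,T2,s["ee_pos"]),proj(K2,T2,[.469,-.2255,.049]))
cv2.imwrite("pics/g1.png",cv2.resize(d,(640,400),interpolation=2))
```

```text
[ 0.46858692 -0.22834265  0.09507486] [ 3.13920751e+00  2.06963557e-04 -1.51014611e+00] [368.47668978 236.94684278] [366.52998447 249.00890927]
```

View pics/g1.png

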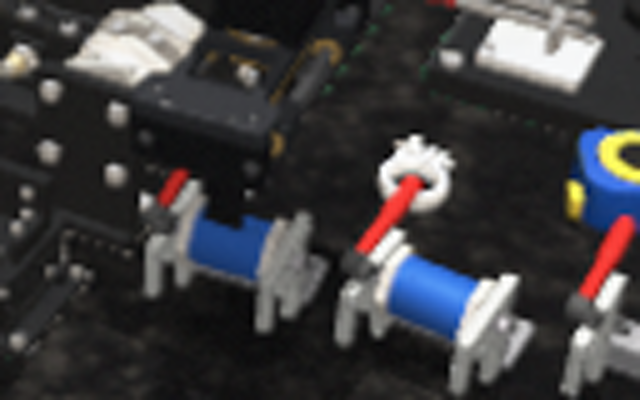

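The finger sits over the barrel's middle at (238,205), so I can descend and grip.

{"api": "step_arm", "payload": {"series": [{"tx": 0.001,"ty": 0.002,"tz": -0.02,"ax": 0,"ay": 0,"az": 0,"jaw": 0.3},{"tx": 0.001,"ty": 0.002,"tz": -0.04,"ax": 0,"ay": 0,"az": 0,"jaw": 0.3},{"tx": 0.001,"ty": 0.002,"tz": -0.055,"ax": 0,"ay": 0,"az": 0,"jaw": 0.3},{"tx": 0.001,"ty": 0.002,"tz": -0.061,"ax": 0,"ay": 0,"az": 0,"jaw": 0.3},{"tx": 0.001,"ty": 0.002,"tz": -0.061,"ax": 0,"ay": 0,"az": 0,"jaw": 0.3},{"tx": 0.001,"ty": 0.002,"tz": -0.061,"ax": 0,"ay": 0,"az": 0,"jaw": -0.3},{"tx": 0.001,"ty": 0.002,"tz": -0.061,"ax": 0,"ay": 0,"az": 0,"jaw": -1},{"tx": 0.001,"ty": 0.002,"tz": -0.061,"ax": 0,"ay": 0,"az": 0,"jaw": -1},{"tx": 0.001,"ty": 0.002,"tz": -0.061,"ax": 0,"ay": 0,"az": 0,"jaw": -1},{"tx": 0.001,"ty": 0.002,"tz": -0.061,"ax": 0,"ay": 0,"az": 0,"jaw": -1}]}}

```text
time_s: 13.1
ee_pos: [0.4703, -0.2254, 0.0348]
eef_rot: [3.141, -0.0, -1.509]
contact_force: [-1.1, 0.4, 3.6]
grip_width: 0.403
grasp_force: 30.0
```

{"api": "step_arm", "payload": {"series": [{"tx": 0,"ty": 0,"tz": 0.002,"ax": 0,"ay": 0,"az": 0,"jaw": -1},{"tx": 0,"ty": 0,"tz": 0.004,"ax": 0,"ay": 0,"az": 0,"jaw": -1},{"tx": -0.005,"ty": 0,"tz": 0.004,"ax": 0,"ay": 0,"az": 0,"jaw": -1},{"tx": -0.01,"ty": -0.001,"tz": 0.004,"ax": 0,"ay": 0,"az": 0,"jaw": -1},{"tx": -0.015,"ty": -0.001,"tz": 0.004,"ax": 0,"ay": 0,"az": 0,"jaw": -1},{"tx": -0.02,"ty": -0.001,"tz": 0.004,"ax": 0,"ay": 0,"az": 0,"jaw": -1},{"tx": -0.025,"ty": -0.002,"tz": 0.004,"ax": 0,"ay": 0,"az": 0,"jaw": -1},{"tx": -0.029,"ty": -0.002,"tz": 0.004,"ax": 0,"ay": 0,"az": 0,"jaw": -1},{"tx": -0.029,"ty": -0.002,"tz": 0.004,"ax": 0,"ay": 0,"az": 0,"jaw": -1},{"tx": -0.029,"ty": -0.002,"tz": 0.004,"ax": 0,"ay": 0,"az": 0,"jaw": -1}]}}

```text
time_s: 14.35
ee_pos: [0.4418, -0.2274, 0.0386]
eef_rot: [-3.141, -0.0, -1.509]
contact_force: [-0.1, 0.8, -1.8]
grip_width: 0.407
grasp_force: 30.0
```

Sliding freely. Now down the leg.

{"api": "step_arm", "payload": {"series": [{"tx": 0,"ty": 0,"tz": -0.004,"ax": 0,"ay": 0,"az": 0,"jaw": -1},{"tx": 0,"ty": 0,"tz": -0.008,"ax": 0,"ay": 0,"az": 0,"jaw": -1},{"tx": 0,"ty": 0,"tz": -0.012,"ax": 0,"ay": 0,"az": 0,"jaw": -1},{"tx": 0,"ty": 0,"tz": -0.016,"ax": 0,"ay": 0,"az": 0,"jaw": -1},{"tx": 0,"ty": 0,"tz": -0.02,"ax": 0,"ay": 0,"az": 0,"jaw": -1},{"tx": 0,"ty": 0,"tz": -0.024,"ax": 0,"ay": 0,"az": 0,"jaw": -1},{"tx": 0,"ty": 0,"tz": -0.027,"ax": 0,"ay": 0,"az": 0,"jaw": -1},{"tx": 0,"ty": 0,"tz": -0.028,"ax": 0,"ay": 0,"az": 0,"jaw": -1},{"tx": 0,"ty": 0,"tz": -0.028,"ax": 0,"ay": 0,"az": 0,"jaw": -1},{"tx": 0,"ty": 0,"tz": -0.028,"ax": 0,"ay": 0,"az": 0,"jaw": -1}]}}

```text
time_s: 15.6
ee_pos: [0.4416, -0.2274, 0.0107]
eef_rot: [-3.141, -0.0, -1.509]
contact_force: [0.2, 0.5, -1.7]
grip_width: 0.404
grasp_force: 30.0
```

{"api": "step_arm", "payload": {"series": [{"tx": -0.006,"ty": 0,"tz": 0,"ax": 0,"ay": 0,"az": 0,"jaw": -1},{"tx": -0.012,"ty": -0.001,"tz": 0,"ax": 0,"ay": 0,"az": 0,"jaw": -1},{"tx": -0.018,"ty": -0.001,"tz": 0,"ax": 0,"ay": 0,"az": 0,"jaw": -1},{"tx": -0.024,"ty": -0.002,"tz": 0,"ax": 0,"ay": 0,"az": 0,"jaw": -1},{"tx": -0.03,"ty": -0.002,"tz": 0,"ax": 0,"ay": 0,"az": 0,"jaw": -1},{"tx": -0.036,"ty": -0.002,"tz": 0,"ax": 0,"ay": 0,"az": 0,"jaw": -1},{"tx": -0.04,"ty": -0.003,"tz": 0,"ax": 0,"ay": 0,"az": 0,"jaw": -1},{"tx": -0.04,"ty": -0.003,"tz": 0.02,"ax": 0,"ay": 0,"az": 0,"jaw": -1},{"tx": -0.04,"ty": -0.003,"tz": 0.05,"ax": 0,"ay": 0,"az": 0,"jaw": -1},{"tx": -0.04,"ty": -0.003,"tz": 0.09,"ax": 0,"ay": 0,"az": 0,"jaw": -1}]}}

```text
time_s: 16.85
ee_pos: [0.4006, -0.2302, 0.1008]
eef_rot: [3.139, 0.001, -1.509]
contact_force: [1.7, -0.5, -1.5]
grip_width: 0.409
grasp_force: 30.0
```

Roller 1 is out of its bracket. I'll carry it around in front of the microscope to the tray; the far lane is estimated at (.609,.261) with yaw .168.

{"api": "step_arm", "payload": {"series": [{"tx": 0.005,"ty": 0.03,"tz": 0.04,"ax": 0,"ay": 0,"az": 0,"jaw": -1},{"tx": 0.01,"ty": 0.08,"tz": 0.08,"ax": 0,"ay": 0,"az": 0,"jaw": -1},{"tx": 0.015,"ty": 0.13,"tz": 0.11,"ax": 0,"ay": 0,"az": 0.02,"jaw": -1},{"tx": 0.02,"ty": 0.18,"tz": 0.12,"ax": 0,"ay": 0,"az": 0.04,"jaw": -1},{"tx": 0.025,"ty": 0.23,"tz": 0.12,"ax": 0,"ay": 0,"az": 0.06,"jaw": -1},{"tx": 0.03,"ty": 0.28,"tz": 0.12,"ax": 0,"ay": 0,"az": 0.08,"jaw": -1},{"tx": 0.035,"ty": 0.33,"tz": 0.12,"ax": 0,"ay": 0,"az": 0.106,"jaw": -1},{"tx": 0.04,"ty": 0.38,"tz": 0.12,"ax": 0,"ay": 0,"az": 0.106,"jaw": -1},{"tx": 0.05,"ty": 0.43,"tz": 0.12,"ax": 0,"ay": 0,"az": 0.106,"jaw": -1},{"tx": 0.05,"ty": 0.48,"tz": 0.12,"ax": 0,"ay": 0,"az": 0.106,"jaw": -1}]}}

```text
time_s: 18.1
ee_pos: [0.4515, 0.2512, 0.2202]
eef_rot: [3.141, -0.0, -1.403]
contact_force: [1.0, 0.6, -0.9]
grip_width: 0.402
grasp_force: 30.0
```

{"api": "step_arm", "payload": {"series": [{"tx": 0.03,"ty": 0.006,"tz": 0,"ax": 0,"ay": 0,"az": 0,"jaw": -1},{"tx": 0.07,"ty": 0.008,"tz": 0,"ax": 0,"ay": 0,"az": 0,"jaw": -1},{"tx": 0.11,"ty": 0.01,"tz": 0,"ax": 0,"ay": 0,"az": 0,"jaw": -1},{"tx": 0.15,"ty": 0.01,"tz": 0,"ax": 0,"ay": 0,"az": 0,"jaw": -1},{"tx": 0.158,"ty": 0.011,"tz": -0.03,"ax": 0,"ay": 0,"az": 0,"jaw": -1},{"tx": 0.158,"ty": 0.011,"tz": -0.07,"ax": 0,"ay": 0,"az": 0,"jaw": -1},{"tx": 0.158,"ty": 0.011,"tz": -0.11,"ax": 0,"ay": 0,"az": 0,"jaw": -1},{"tx": 0.158,"ty": 0.011,"tz": -0.14,"ax": 0,"ay": 0,"az": 0,"jaw": -1},{"tx": 0.158,"ty": 0.011,"tz": -0.14,"ax": 0,"ay": 0,"az": 0,"jaw": -1},{"tx": 0.158,"ty": 0.011,"tz": -0.14,"ax": 0,"ay": 0,"az": 0,"jaw": -1}]}}

```text
time_s: 19.35
ee_pos: [0.6104, 0.261, 0.0818]
eef_rot: [-3.139, 0.0, -1.402]
contact_force: [-0.2, -0.9, -0.9]
grip_width: 0.402
grasp_force: 30.0
```

Run:
```python
from meas import *
np.set_printoptions(precision=4,suppress=True)
s=read_state();t=s["ee_pos"];print(t,s["eef_rot"],s["grip_width"])
q,K,T=cam("scene")
c=np.array([.535,.2485]);th=.168;ex=np.array([np.cos(th),np.sin(th)]);ey=np.array([-ex[1],ex[0]])
x0,y0,w,h,f=200,150,110,80,7
d=cv2.resize(q[y0:y0+h,x0:x0+w],None,fx=f,fy=f,interpolation=2)
def mark(p,col):
    u=proj(K,T,p); cv2.circle(d,tuple(int(round((a-b+.5)*f)) for a,b in zip(u,(x0,y0))),3,col,-1)
for i in(-1,0,1):
    for sg in(-1,1):
        for m in(-.017,.017): 
            P=c+ex*(.075*i+m)+ey*sg*.036; mark([*P,.048],(0,0,255))
for a in(-.125,.125):
    for b in(-.062,.062): mark([*(c+ex*a+ey*b),0],(0,255,255))
for o in(-.042,.042): mark([*(t[:2]+ey*o),t[2]+.0142],(0,255,0))
cv2.imwrite("pics/p1.png",d)
for a in blobs(q,"blue",(200,150,310,230),8): print("blue",cen(a),proj(K,T,[*t[:2],t[2]+.0142]))
```

```text
[0.6104 0.261  0.0818] [-3.1395  0.0004 -1.4023] 0.4024679434677136
blue [263.6323 173.4274] [262.1489 174.4778]
```

View pics/p1.png

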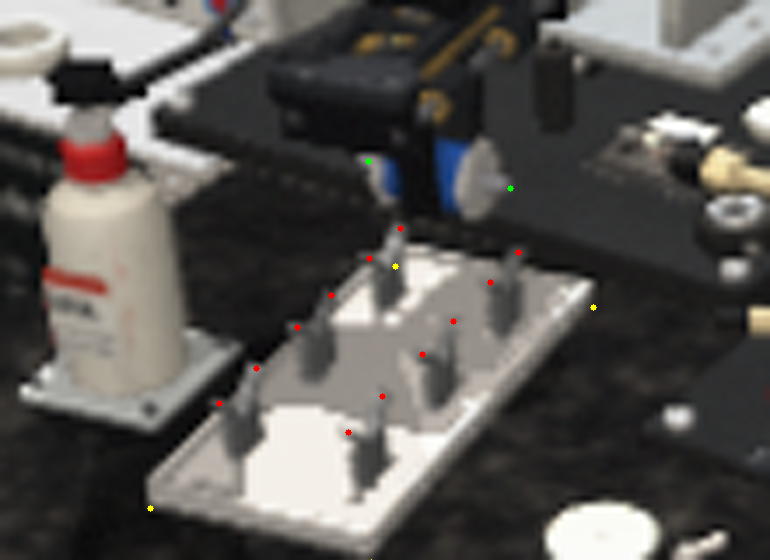

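The projected notch horns (red) lie on the real horn tips and the axle-end marks fit, so tray pose and grip are right. I'll lower it.

{"api": "step_arm", "payload": {"series": [{"tx": -0.001,"ty": 0,"tz": -0.02,"ax": 0,"ay": 0,"az": 0,"jaw": -1},{"tx": -0.001,"ty": 0,"tz": -0.035,"ax": 0,"ay": 0,"az": 0,"jaw": -1},{"tx": -0.001,"ty": 0,"tz": -0.042,"ax": 0,"ay": 0,"az": 0,"jaw": -1},{"tx": -0.001,"ty": 0,"tz": -0.048,"ax": 0,"ay": 0,"az": 0,"jaw": -1},{"tx": -0.001,"ty": 0,"tz": -0.052,"ax": 0,"ay": 0,"az": 0,"jaw": -1},{"tx": -0.001,"ty": 0,"tz": -0.055,"ax": 0,"ay": 0,"az": 0,"jaw": -1},{"tx": -0.001,"ty": 0,"tz": -0.057,"ax": 0,"ay": 0,"az": 0,"jaw": -1},{"tx": -0.001,"ty": 0,"tz": -0.058,"ax": 0,"ay": 0,"az": 0,"jaw": -1},{"tx": -0.001,"ty": 0,"tz": -0.058,"ax": 0,"ay": 0,"az": 0,"jaw": -1},{"tx": -0.001,"ty": 0,"tz": -0.058,"ax": 0,"ay": 0,"az": 0,"jaw": -1}]}}

```text
time_s: 20.65
ee_pos: [0.6097, 0.2611, 0.0243]
eef_rot: [-3.139, 0.001, -1.403]
contact_force: [-0.4, -0.9, 5.1]
grip_width: 0.405
grasp_force: 30.0
```

{"api": "step_arm", "payload": {"series": [{"tx": 0,"ty": 0,"tz": 0,"ax": 0,"ay": 0,"az": 0,"jaw": 0.1},{"tx": 0,"ty": 0,"tz": 0,"ax": 0,"ay": 0,"az": 0,"jaw": 0.15},{"tx": 0,"ty": 0,"tz": 0,"ax": 0,"ay": 0,"az": 0,"jaw": 0.15},{"tx": 0,"ty": 0,"tz": 0.02,"ax": 0,"ay": 0,"az": 0,"jaw": 0.15},{"tx": 0,"ty": 0,"tz": 0.06,"ax": 0,"ay": 0,"az": 0,"jaw": 0.15},{"tx": 0,"ty": 0,"tz": 0.11,"ax": 0,"ay": 0,"az": 0,"jaw": 0.15},{"tx": -0.03,"ty": 0,"tz": 0.16,"ax": 0,"ay": 0,"az": 0,"jaw": 0.3},{"tx": -0.08,"ty": -0.02,"tz": 0.2,"ax": 0,"ay": 0,"az": 0,"jaw": 0.3},{"tx": -0.13,"ty": -0.05,"tz": 0.2,"ax": 0,"ay": 0,"az": 0,"jaw": 0.3},{"tx": -0.18,"ty": -0.1,"tz": 0.2,"ax": 0,"ay": 0,"az": 0,"jaw": 0.3}]}}

```text
time_s: 21.9
ee_pos: [0.4327, 0.1659, 0.223]
eef_rot: [-3.141, 0.001, -1.401]
contact_force: [0.3, -0.4, 0.3]
grip_width: 0.65
grasp_force: 0.0
```

Run:
```python
from meas import *
np.set_printoptions(precision=4,suppress=True)
s=read_state();print(s["ee_pos"],s["eef_rot"][2])
q,K,T=cam("scene");p,Kt,Tt=cam("top")
for a in blobs(q,"blue",(200,150,310,230),8): print("scene",cen(a),proj(K,T,[.609,.261,.038]))
for n,b in(("tray",(215,140,275,230)),("br",(345,175,425,230))):
  for a in blobs(p,"blue",b,15): print(n,plane(Kt,Tt,*cen(a),.052 if n=="br" else .041),cv2.minAreaRect(np.array([plane(Kt,Tt,*k,.05)[:2] for k in a],np.float32)))
```

```text
[0.4327 0.1659 0.223 ] -1.4012525630770294
scene [261.2788 186.8102] [263.1516 188.1708]
tray [0.6092 0.264  0.041 ] ((0.6078741550445557, 0.26233431696891785), (0.03169829770922661, 0.04377010092139244), 8.61415958404541)
br [ 0.4816 -0.345   0.052 ] ((0.4815005660057068, -0.3457169234752655), (0.043090227991342545, 0.035570185631513596), 83.95891571044922)
```

Roller 1 is in the far lane at about (.609,.263). Next is roller 2.

{"api": "step_arm", "payload": {"series": [{"tx": -0.01,"ty": -0.05,"tz": 0,"ax": 0,"ay": 0,"az": -0.03,"jaw": 0.3},{"tx": -0.01,"ty": -0.11,"tz": 0,"ax": 0,"ay": 0,"az": -0.06,"jaw": 0.3},{"tx": -0.01,"ty": -0.17,"tz": 0,"ax": 0,"ay": 0,"az": -0.1,"jaw": 0.3},{"tx": -0.01,"ty": -0.23,"tz": 0,"ax": 0,"ay": 0,"az": -0.14,"jaw": 0.3},{"tx": -0.005,"ty": -0.29,"tz": 0,"ax": 0,"ay": 0,"az": -0.18,"jaw": 0.3},{"tx": 0.005,"ty": -0.35,"tz": 0,"ax": 0,"ay": 0,"az": -0.22,"jaw": 0.3},{"tx": 0.02,"ty": -0.41,"tz": 0,"ax": 0,"ay": 0,"az": -0.25,"jaw": 0.3},{"tx": 0.04,"ty": -0.46,"tz": 0,"ax": 0,"ay": 0,"az": -0.27,"jaw": 0.3},{"tx": 0.053,"ty": -0.506,"tz": 0,"ax": 0,"ay": 0,"az": -0.27,"jaw": 0.3},{"tx": 0.053,"ty": -0.506,"tz": 0,"ax": 0,"ay": 0,"az": -0.27,"jaw": 0.3}]}}

```text
time_s: 23.25
ee_pos: [0.4877, -0.3422, 0.2208]
eef_rot: [3.14, 0.0, -1.677]
contact_force: [-0.5, 0.5, -0.3]
grip_width: 0.649
grasp_force: 0.0
```

{"api": "step_arm", "payload": {"series": [{"tx": 0,"ty": 0,"tz": -0.04,"ax": 0,"ay": 0,"az": 0,"jaw": 0.3},{"tx": 0,"ty": 0,"tz": -0.08,"ax": 0,"ay": 0,"az": 0,"jaw": 0.3},{"tx": 0,"ty": 0,"tz": -0.11,"ax": 0,"ay": 0,"az": 0,"jaw": 0.3},{"tx": 0,"ty": 0,"tz": -0.13,"ax": 0,"ay": 0,"az": 0,"jaw": 0.3},{"tx": 0,"ty": 0,"tz": -0.13,"ax": 0,"ay": 0,"az": 0,"jaw": 0.3},{"tx": 0,"ty": 0,"tz": -0.13,"ax": 0,"ay": 0,"az": 0,"jaw": 0.3},{"tx": 0,"ty": 0,"tz": -0.13,"ax": 0,"ay": 0,"az": 0,"jaw": 0.3},{"tx": 0,"ty": 0,"tz": -0.13,"ax": 0,"ay": 0,"az": 0,"jaw": 0.3},{"tx": 0,"ty": 0,"tz": -0.13,"ax": 0,"ay": 0,"az": 0,"jaw": 0.3},{"tx": 0,"ty": 0,"tz": -0.13,"ax": 0,"ay": 0,"az": 0,"jaw": 0.3}]}}

```text
time_s: 24.5
ee_pos: [0.4873, -0.3396, 0.0927]
eef_rot: [-3.141, -0.0, -1.673]
contact_force: [-0.3, 0.4, -0.1]
grip_width: 0.65
grasp_force: 0.0
```

Run:
```python
from meas import *
np.set_printoptions(precision=4,suppress=True)
s=read_state();print(s["ee_pos"],s["eef_rot"],s["contact_force"])
q,K,T=cam("scene")
for a in blobs(q,"blue",(340,230,430,290),15): print("scene now",cen(a))
b=cv2.imread("pics/scene0.png")
for a in blobs(b,"blue",(340,230,430,290),15): print("scene start",cen(a))
for a in blobs(q,"blue",(200,150,310,230),8): print("tray",cen(a))
cv2.imwrite("pics/g2.png",cv2.resize(q[205:285,340:468],(640,400),interpolation=2))
```

```text
[ 0.4873 -0.3396  0.0927] [-3.1414 -0.0001 -1.6729] [-0.3289  0.3819 -0.0916]
scene now [405.7279 259.167 ]
scene start [405.7111 258.4328]
scene start [365.3132 247.4406]
tray [261.2859 186.8049]
```

View pics/g2.png

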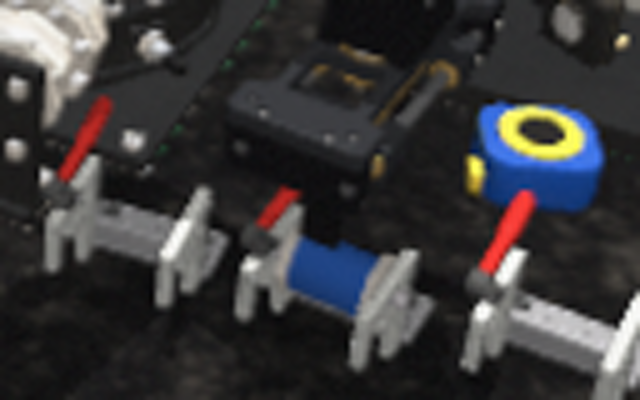

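Roller 2 has not moved. The hand is 5 mm off in x and y, so I'll correct that on the way down.

{"api": "step_arm", "payload": {"series": [{"tx": -0.005,"ty": -0.005,"tz": 0,"ax": 0,"ay": 0,"az": 0,"jaw": 0.3},{"tx": -0.005,"ty": -0.005,"tz": -0.02,"ax": 0,"ay": 0,"az": 0,"jaw": 0.3},{"tx": -0.005,"ty": -0.005,"tz": -0.04,"ax": 0,"ay": 0,"az": 0,"jaw": 0.3},{"tx": -0.005,"ty": -0.005,"tz": -0.055,"ax": 0,"ay": 0,"az": 0,"jaw": 0.3},{"tx": -0.005,"ty": -0.005,"tz": -0.058,"ax": 0,"ay": 0,"az": 0,"jaw": 0.3},{"tx": -0.005,"ty": -0.005,"tz": -0.058,"ax": 0,"ay": 0,"az": 0,"jaw": -0.3},{"tx": -0.005,"ty": -0.005,"tz": -0.058,"ax": 0,"ay": 0,"az": 0,"jaw": -1},{"tx": -0.005,"ty": -0.005,"tz": -0.058,"ax": 0,"ay": 0,"az": 0,"jaw": -1},{"tx": -0.005,"ty": -0.005,"tz": -0.058,"ax": 0,"ay": 0,"az": 0,"jaw": -1},{"tx": -0.005,"ty": -0.005,"tz": -0.058,"ax": 0,"ay": 0,"az": 0,"jaw": -1}]}}

```text
time_s: 25.8
ee_pos: [0.4826, -0.3447, 0.0352]
eef_rot: [-3.141, -0.0, -1.672]
contact_force: [-0.7, 0.6, 2.9]
grip_width: 0.406
grasp_force: 29.9
```

Forward along direction (-1, +.1), lifting 4 mm first.

{"api": "step_arm", "payload": {"series": [{"tx": 0,"ty": 0,"tz": 0.002,"ax": 0,"ay": 0,"az": 0,"jaw": -1},{"tx": 0,"ty": 0,"tz": 0.004,"ax": 0,"ay": 0,"az": 0,"jaw": -1},{"tx": -0.005,"ty": 0.0005,"tz": 0.004,"ax": 0,"ay": 0,"az": 0,"jaw": -1},{"tx": -0.01,"ty": 0.001,"tz": 0.004,"ax": 0,"ay": 0,"az": 0,"jaw": -1},{"tx": -0.015,"ty": 0.0015,"tz": 0.004,"ax": 0,"ay": 0,"az": 0,"jaw": -1},{"tx": -0.02,"ty": 0.002,"tz": 0.004,"ax": 0,"ay": 0,"az": 0,"jaw": -1},{"tx": -0.025,"ty": 0.0025,"tz": 0.004,"ax": 0,"ay": 0,"az": 0,"jaw": -1},{"tx": -0.029,"ty": 0.003,"tz": 0.004,"ax": 0,"ay": 0,"az": 0,"jaw": -1},{"tx": -0.029,"ty": 0.003,"tz": 0.004,"ax": 0,"ay": 0,"az": 0,"jaw": -1},{"tx": -0.029,"ty": 0.003,"tz": 0.004,"ax": 0,"ay": 0,"az": 0,"jaw": -1}]}}

```text
time_s: 27.05
ee_pos: [0.4536, -0.3417, 0.0386]
eef_rot: [-3.141, -0.0, -1.673]
contact_force: [0.3, -0.5, -2.4]
grip_width: 0.408
grasp_force: 29.9
```

{"api": "step_arm", "payload": {"series": [{"tx": 0,"ty": 0,"tz": -0.004,"ax": 0,"ay": 0,"az": 0,"jaw": -1},{"tx": 0,"ty": 0,"tz": -0.008,"ax": 0,"ay": 0,"az": 0,"jaw": -1},{"tx": 0,"ty": 0,"tz": -0.012,"ax": 0,"ay": 0,"az": 0,"jaw": -1},{"tx": 0,"ty": 0,"tz": -0.016,"ax": 0,"ay": 0,"az": 0,"jaw": -1},{"tx": 0,"ty": 0,"tz": -0.02,"ax": 0,"ay": 0,"az": 0,"jaw": -1},{"tx": 0,"ty": 0,"tz": -0.024,"ax": 0,"ay": 0,"az": 0,"jaw": -1},{"tx": 0,"ty": 0,"tz": -0.027,"ax": 0,"ay": 0,"az": 0,"jaw": -1},{"tx": 0,"ty": 0,"tz": -0.028,"ax": 0,"ay": 0,"az": 0,"jaw": -1},{"tx": 0,"ty": 0,"tz": -0.028,"ax": 0,"ay": 0,"az": 0,"jaw": -1},{"tx": 0,"ty": 0,"tz": -0.028,"ax": 0,"ay": 0,"az": 0,"jaw": -1}]}}

```text
time_s: 28.3
ee_pos: [0.4535, -0.3416, 0.0107]
eef_rot: [-3.141, -0.0, -1.673]
contact_force: [-0.6, 0.2, -2.7]
grip_width: 0.406
grasp_force: 29.9
```

{"api": "step_arm", "payload": {"series": [{"tx": -0.006,"ty": 0.0005,"tz": 0,"ax": 0,"ay": 0,"az": 0,"jaw": -1},{"tx": -0.012,"ty": 0.001,"tz": 0,"ax": 0,"ay": 0,"az": 0,"jaw": -1},{"tx": -0.018,"ty": 0.002,"tz": 0,"ax": 0,"ay": 0,"az": 0,"jaw": -1},{"tx": -0.024,"ty": 0.0025,"tz": 0,"ax": 0,"ay": 0,"az": 0,"jaw": -1},{"tx": -0.03,"ty": 0.003,"tz": 0,"ax": 0,"ay": 0,"az": 0,"jaw": -1},{"tx": -0.036,"ty": 0.0035,"tz": 0,"ax": 0,"ay": 0,"az": 0,"jaw": -1},{"tx": -0.04,"ty": 0.004,"tz": 0,"ax": 0,"ay": 0,"az": 0,"jaw": -1},{"tx": -0.04,"ty": 0.004,"tz": 0.02,"ax": 0,"ay": 0,"az": 0,"jaw": -1},{"tx": -0.04,"ty": 0.004,"tz": 0.05,"ax": 0,"ay": 0,"az": 0,"jaw": -1},{"tx": -0.04,"ty": 0.004,"tz": 0.09,"ax": 0,"ay": 0,"az": 0,"jaw": -1}]}}

```text
time_s: 29.55
ee_pos: [0.4125, -0.3372, 0.1006]
eef_rot: [3.139, 0.001, -1.673]
contact_force: [0.3, -1.1, -2.2]
grip_width: 0.405
grasp_force: 29.9
```

{"api": "step_arm", "payload": {"series": [{"tx": -0.01,"ty": 0.03,"tz": 0.04,"ax": 0,"ay": 0,"az": 0,"jaw": -1},{"tx": -0.01,"ty": 0.08,"tz": 0.08,"ax": 0,"ay": 0,"az": 0.03,"jaw": -1},{"tx": 0,"ty": 0.14,"tz": 0.12,"ax": 0,"ay": 0,"az": 0.06,"jaw": -1},{"tx": 0,"ty": 0.2,"tz": 0.12,"ax": 0,"ay": 0,"az": 0.1,"jaw": -1},{"tx": 0,"ty": 0.26,"tz": 0.12,"ax": 0,"ay": 0,"az": 0.14,"jaw": -1},{"tx": 0,"ty": 0.32,"tz": 0.12,"ax": 0,"ay": 0,"az": 0.18,"jaw": -1},{"tx": 0.01,"ty": 0.38,"tz": 0.12,"ax": 0,"ay": 0,"az": 0.22,"jaw": -1},{"tx": 0.02,"ty": 0.44,"tz": 0.12,"ax": 0,"ay": 0,"az": 0.25,"jaw": -1},{"tx": 0.03,"ty": 0.5,"tz": 0.12,"ax": 0,"ay": 0,"az": 0.27,"jaw": -1},{"tx": 0.048,"ty": 0.55,"tz": 0.12,"ax": 0,"ay": 0,"az": 0.27,"jaw": -1}]}}

```text
time_s: 30.8
ee_pos: [0.4608, 0.2146, 0.2207]
eef_rot: [-3.141, 0.0, -1.401]
contact_force: [2.1, 0.2, -1.7]
grip_width: 0.404
grasp_force: 29.9
```

{"api": "step_arm", "payload": {"series": [{"tx": 0,"ty": 0.023,"tz": 0,"ax": 0,"ay": 0,"az": 0,"jaw": -1},{"tx": 0,"ty": 0.023,"tz": -0.03,"ax": 0,"ay": 0,"az": 0,"jaw": -1},{"tx": 0,"ty": 0.023,"tz": -0.07,"ax": 0,"ay": 0,"az": 0,"jaw": -1},{"tx": 0,"ty": 0.023,"tz": -0.11,"ax": 0,"ay": 0,"az": 0,"jaw": -1},{"tx": 0,"ty": 0.023,"tz": -0.14,"ax": 0,"ay": 0,"az": 0,"jaw": -1},{"tx": 0,"ty": 0.023,"tz": -0.14,"ax": 0,"ay": 0,"az": 0,"jaw": -1},{"tx": 0,"ty": 0.023,"tz": -0.14,"ax": 0,"ay": 0,"az": 0,"jaw": -1},{"tx": 0,"ty": 0.023,"tz": -0.14,"ax": 0,"ay": 0,"az": 0,"jaw": -1},{"tx": 0,"ty": 0.023,"tz": -0.14,"ax": 0,"ay": 0,"az": 0,"jaw": -1},{"tx": 0,"ty": 0.023,"tz": -0.14,"ax": 0,"ay": 0,"az": 0,"jaw": -1}]}}

```text
time_s: 32.05
ee_pos: [0.4615, 0.2356, 0.0812]
eef_rot: [-3.141, 0.001, -1.403]
contact_force: [-0.1, 0.8, -2.6]
grip_width: 0.407
grasp_force: 29.9
```

Run:
```python
from meas import *
np.set_printoptions(precision=4,suppress=True)
s=read_state();t=s["ee_pos"];print(t,s["eef_rot"],s["grip_width"],s["contact_force"])
q,K,T=cam("scene")
c=np.array([.535,.2485]);th=.168;ex=np.array([np.cos(th),np.sin(th)]);ey=np.array([-ex[1],ex[0]])
x0,y0,w,h,f=200,150,110,80,7
d=cv2.resize(q[y0:y0+h,x0:x0+w],None,fx=f,fy=f,interpolation=2)
def mark(p,col):
    u=proj(K,T,p); cv2.circle(d,tuple(int(round((a-b+.5)*f)) for a,b in zip(u,(x0,y0))),3,col,-1)
for i in(-1,0):
    for sg in(-1,1):
        for m in(-.017,.017): mark([*(c+ex*(.075*i+m)+ey*sg*.036),.048],(0,0,255))
for o in(-.042,.042): mark([*(t[:2]+ey*o),t[2]+.0142],(0,255,0))
for o in(-.042,.042): mark([*(c+ex*.075+ey*o),.038],(0,255,255))
cv2.imwrite("pics/p2.png",d)
```

```text
[0.4615 0.2356 0.0812] [-3.1406  0.0007 -1.4028] 0.40670793487273893 [-0.1242  0.768  -2.6225]
```

View pics/p2.png

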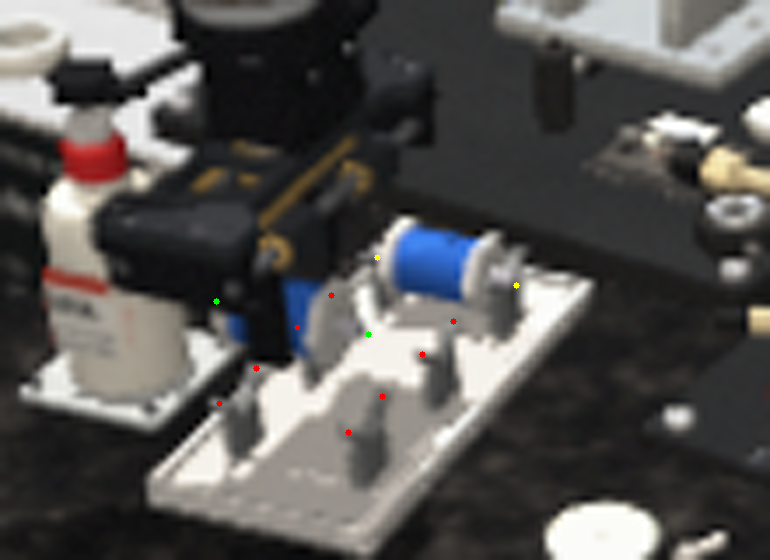

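Roller 1 lies well in the far lane. The held roller's axle end is hard to see next to its green mark at (368,334), so I'll zoom in there.

Run:
```python
from meas import *
q,K,T=cam("scene");s=read_state();t=s["ee_pos"]
x0,y0,w,h,f=224,184,40,30,20
d=cv2.resize(q[y0:y0+h,x0:x0+w],None,fx=f,fy=f,interpolation=2)
th=.168;ex=np.array([np.cos(th),np.sin(th)]);ey=np.array([-ex[1],ex[0]])
def mark(p,col):
    u=proj(K,T,p); cv2.circle(d,tuple(int(round((a-b+.5)*f)) for a,b in zip(u,(x0,y0))),4,col,1)
z=t[2]+.0142
mark([*(t[:2]-ey*.042),z],(0,255,0))
for a in np.radians(range(0,360,60)):   # outer cap outline, 19 mm inscribed
    mark([*(t[:2]-ey*.029+ex*.019*np.cos(a)),z+.019*np.sin(a)],(255,0,255))
cv2.imwrite("pics/p3.png",d)
```

```text
(no output)
```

View pics/p3.png

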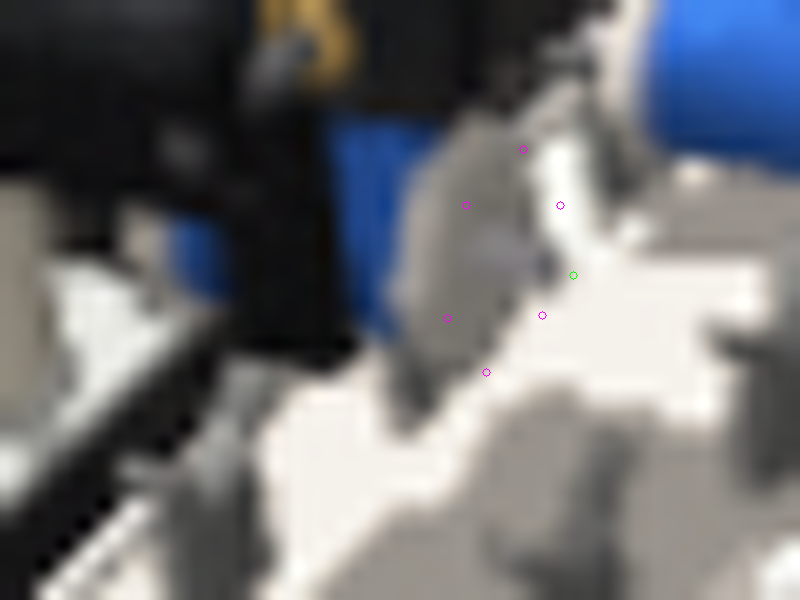

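The held roller's axle end is at (545,265) against a predicted (573,275), which puts it about 4–5 mm to +y in the grip. I'll shift -4 mm in y and lower.

{"api": "step_arm", "payload": {"series": [{"tx": 0,"ty": -0.004,"tz": -0.01,"ax": 0,"ay": 0,"az": 0,"jaw": -1},{"tx": 0,"ty": -0.004,"tz": -0.025,"ax": 0,"ay": 0,"az": 0,"jaw": -1},{"tx": 0,"ty": -0.004,"tz": -0.035,"ax": 0,"ay": 0,"az": 0,"jaw": -1},{"tx": 0,"ty": -0.004,"tz": -0.042,"ax": 0,"ay": 0,"az": 0,"jaw": -1},{"tx": 0,"ty": -0.004,"tz": -0.047,"ax": 0,"ay": 0,"az": 0,"jaw": -1},{"tx": 0,"ty": -0.004,"tz": -0.051,"ax": 0,"ay": 0,"az": 0,"jaw": -1},{"tx": 0,"ty": -0.004,"tz": -0.054,"ax": 0,"ay": 0,"az": 0,"jaw": -1},{"tx": 0,"ty": -0.004,"tz": -0.056,"ax": 0,"ay": 0,"az": 0,"jaw": -1},{"tx": 0,"ty": -0.004,"tz": -0.057,"ax": 0,"ay": 0,"az": 0,"jaw": -1},{"tx": 0,"ty": -0.004,"tz": -0.057,"ax": 0,"ay": 0,"az": 0,"jaw": -1}]}}

```text
time_s: 33.4
ee_pos: [0.4623, 0.232, 0.0248]
eef_rot: [-3.139, 0.001, -1.403]
contact_force: [0.3, -0.7, 4.3]
grip_width: 0.406
grasp_force: 29.8
```

{"api": "step_arm", "payload": {"series": [{"tx": 0,"ty": 0,"tz": 0,"ax": 0,"ay": 0,"az": 0,"jaw": 0.1},{"tx": 0,"ty": 0,"tz": 0,"ax": 0,"ay": 0,"az": 0,"jaw": 0.15},{"tx": 0,"ty": 0,"tz": 0,"ax": 0,"ay": 0,"az": 0,"jaw": 0.15},{"tx": 0,"ty": 0,"tz": 0.02,"ax": 0,"ay": 0,"az": 0,"jaw": 0.15},{"tx": 0,"ty": 0,"tz": 0.06,"ax": 0,"ay": 0,"az": 0,"jaw": 0.15},{"tx": 0,"ty": 0,"tz": 0.11,"ax": 0,"ay": 0,"az": 0,"jaw": 0.15},{"tx": 0,"ty": 0,"tz": 0.17,"ax": 0,"ay": 0,"az": 0,"jaw": 0.15},{"tx": -0.01,"ty": -0.05,"tz": 0.23,"ax": 0,"ay": 0,"az": 0,"jaw": -1},{"tx": -0.02,"ty": -0.11,"tz": 0.25,"ax": 0,"ay": 0,"az": 0,"jaw": -1},{"tx": -0.03,"ty": -0.17,"tz": 0.25,"ax": 0,"ay": 0,"az": 0,"jaw": -1}]}}

```text
time_s: 34.65
ee_pos: [0.4338, 0.0734, 0.2745]
eef_rot: [-3.137, 0.001, -1.401]
contact_force: [1.1, -0.7, 0.2]
grip_width: 0.323
grasp_force: 0.0
```

Run:
```python
from meas import *
np.set_printoptions(precision=4,suppress=True)
s=read_state();print(s["ee_pos"])
q,K,T=cam("scene");p,Kt,Tt=cam("top")
for a in blobs(q,"blue",(200,150,310,230),8): print("scene",cen(a))
print([proj(K,T,P) for P in([.609,.261,.038],[.461,.236,.038])])
for a in blobs(p,"blue",(215,140,275,230),15): print("top",plane(Kt,Tt,*cen(a),.041),cv2.minAreaRect(np.array([plane(Kt,Tt,*k,.05)[:2] for k in a],np.float32)))
# black pump head: centroid in both views
def dark(img,box,thr=70,f=8):
    g=up(img,box,f).max(2); cs,_=cv2.findContours((g<thr).astype(np.uint8),0,1)
    return [(cv2.contourArea(k)/f/f,cen(k.astype(np.float32))/f-.5+[box[0],box[1]],np.array(cv2.boundingRect(k))/f) for k in cs if cv2.contourArea(k)>5*f*f]
print("noz scene",dark(q,(205,155,222,168)));print("noz top",dark(p,(186,192,204,212),60))
a=cv2.resize(q[150:230,200:310],(660,480),interpolation=2);b=cv2.resize(p[190:220,190:250],(120,60),interpolation=2)
top=cv2.resize(p[140:235,190:270],(101*4,120*4),interpolation=2)
cv2.imwrite("pics/f1.png",np.hstack([cv2.resize(a,(396,480)) if 0 else a[:, :396],top]))
```

```text
[0.4338 0.0734 0.2745]
scene [241.2584 207.7778]
scene [261.269  186.8188]
[array([263.1516, 188.1708]), array([242.7873, 208.9593])]
top [0.4664 0.24   0.041 ] ((0.46807625889778137, 0.23752588033676147), (0.0235644169151783, 0.0442255400121212), 25.389387130737305)
top [0.6092 0.264  0.041 ] ((0.6078720092773438, 0.26237109303474426), (0.03164851665496826, 0.04373128339648247), 8.481731414794922)
noz scene [(64.0703125, array([213.0028, 161.6005]), array([ 1.875,  3.625, 15.125,  6.875]))]
noz top [(137.7578125, array([189.7516, 199.7347]), array([ 0.,  0., 18., 20.]))]
```

View pics/f1.png

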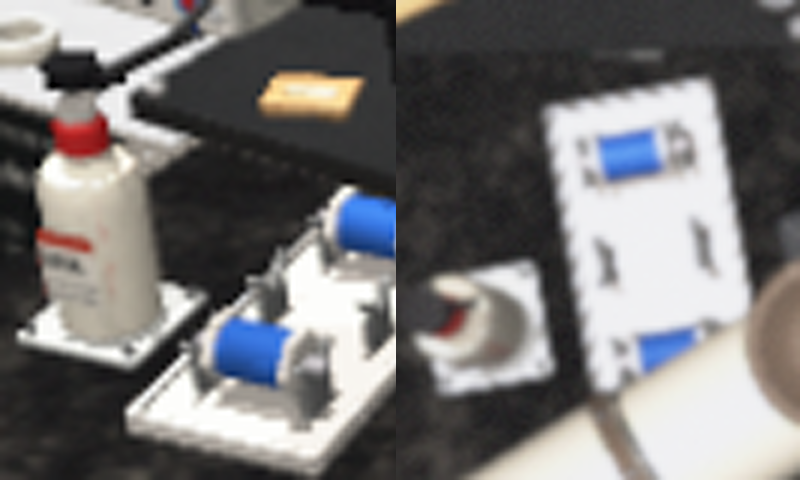

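Both rollers sit in their notches. In the scene half the pump head is at (73,68) in the crop, which is (212.2,161.3) in the full image. I'll fix its xy from the base plate and the scene ray.

Run:
```python
from meas import *
np.set_printoptions(precision=4,suppress=True)
p,Kt,Tt=cam("top");q,K,T=cam("scene")
for u in((212.2,161.4),): print([plane(K,T,*u,z) for z in(.168,.174,.181)])
print("top",plane(Kt,Tt,195.3,201.3,.181),plane(Kt,Tt,197,200.5,.181))
k=[x for x in blobs(p,"white",(193,186,223,220),40)]
for x in k:
    W=np.array([plane(Kt,Tt,*a,.006)[:2] for a in x],np.float32);print("plate",cv2.minAreaRect(W))
# right corners of plate give its edge: print corner points
for c in[(190,280),(215,410),(88,438)]: print(plane(Kt,Tt,185+c[0]/6,145+c[1]/6,.006))
# red collar in scene
for r in blobs(q,"red",(203,160,222,180),3): print("red",cen(r),plane(K,T,*cen(r),.15))
```

```text
[array([0.496 , 0.3858, 0.168 ]), array([0.4876, 0.3765, 0.174 ]), array([0.4778, 0.3658, 0.181 ])]
top [0.4851 0.3761 0.181 ] [0.4877 0.3704 0.181 ]
plate ((0.48530954122543335, 0.38198500871658325), (0.08672989904880524, 0.09505945444107056), 8.944234848022461)
[0.5336 0.3429 0.006 ]
[0.4512 0.3276 0.006 ]
[0.4356 0.4071 0.006 ]
red [213.0374 172.4785] [0.4602 0.3513 0.15  ]
```

{"api": "step_arm", "payload": {"series": [{"tx": 0,"ty": 0.05,"tz": 0,"ax": 0,"ay": 0,"az": 0,"jaw": -1},{"tx": 0.01,"ty": 0.1,"tz": 0,"ax": 0,"ay": 0,"az": 0,"jaw": -1},{"tx": 0.02,"ty": 0.15,"tz": 0,"ax": 0,"ay": 0,"az": 0,"jaw": -1},{"tx": 0.03,"ty": 0.2,"tz": 0,"ax": 0,"ay": 0,"az": 0,"jaw": -1},{"tx": 0.04,"ty": 0.25,"tz": 0,"ax": 0,"ay": 0,"az": 0,"jaw": -1},{"tx": 0.05,"ty": 0.29,"tz": 0,"ax": 0,"ay": 0,"az": 0,"jaw": -1},{"tx": 0.054,"ty": 0.313,"tz": 0,"ax": 0,"ay": 0,"az": 0,"jaw": -1},{"tx": 0.054,"ty": 0.313,"tz": -0.04,"ax": 0,"ay": 0,"az": 0,"jaw": -1},{"tx": 0.054,"ty": 0.313,"tz": -0.075,"ax": 0,"ay": 0,"az": 0,"jaw": -1},{"tx": 0.054,"ty": 0.313,"tz": -0.075,"ax": 0,"ay": 0,"az": 0,"jaw": -1}]}}

```text
time_s: 36.1
ee_pos: [0.4855, 0.3871, 0.1931]
eef_rot: [3.135, -0.006, -1.401]
contact_force: [0.5, -0.8, 1.1]
grip_width: 0.003
grasp_force: 0.0
```

```bash
python3 -c "
from h import *
s=read_state();print(s['ee_pos'],s['contact_force'])"
```

```text
[0.48551254 0.38710179 0.19310403] [ 0.50000763 -0.83138356  1.08577648]
```

{"api": "step_arm", "payload": {"series": [{"tx": 0,"ty": -0.006,"tz": 0,"ax": 0,"ay": 0,"az": 0,"jaw": -1},{"tx": 0,"ty": -0.012,"tz": 0,"ax": 0,"ay": 0,"az": 0,"jaw": -1},{"tx": 0,"ty": -0.012,"tz": 0,"ax": 0,"ay": 0,"az": 0,"jaw": -1},{"tx": 0,"ty": -0.012,"tz": -0.004,"ax": 0,"ay": 0,"az": 0,"jaw": -1},{"tx": 0,"ty": -0.012,"tz": -0.008,"ax": 0,"ay": 0,"az": 0,"jaw": -1},{"tx": 0,"ty": -0.012,"tz": -0.012,"ax": 0,"ay": 0,"az": 0,"jaw": -1},{"tx": 0,"ty": -0.012,"tz": -0.016,"ax": 0,"ay": 0,"az": 0,"jaw": -1},{"tx": 0,"ty": -0.012,"tz": -0.018,"ax": 0,"ay": 0,"az": 0,"jaw": -1},{"tx": 0,"ty": -0.012,"tz": -0.018,"ax": 0,"ay": 0,"az": 0,"jaw": -1},{"tx": 0,"ty": -0.012,"tz": -0.018,"ax": 0,"ay": 0,"az": 0,"jaw": -1}]}}

```text
time_s: 37.35
ee_pos: [0.4875, 0.3752, 0.1798]
eef_rot: [-3.141, 0.0, -1.403]
contact_force: [-1.4, -0.4, 2.8]
grip_width: 0.002
grasp_force: 1.4
```

Contact at z=.180 with about 2.8 N. Now the full press.

{"api": "step_arm", "payload": {"series": [{"tx": 0,"ty": 0,"tz": -0.003,"ax": 0,"ay": 0,"az": 0,"jaw": -1},{"tx": 0,"ty": 0,"tz": -0.006,"ax": 0,"ay": 0,"az": 0,"jaw": -1},{"tx": 0,"ty": 0,"tz": -0.008,"ax": 0,"ay": 0,"az": 0,"jaw": -1},{"tx": 0,"ty": 0,"tz": -0.009,"ax": 0,"ay": 0,"az": 0,"jaw": -1},{"tx": 0,"ty": 0,"tz": -0.0095,"ax": 0,"ay": 0,"az": 0,"jaw": -1},{"tx": 0,"ty": 0,"tz": -0.0095,"ax": 0,"ay": 0,"az": 0,"jaw": -1},{"tx": 0,"ty": 0,"tz": -0.0095,"ax": 0,"ay": 0,"az": 0,"jaw": -1},{"tx": 0,"ty": 0,"tz": -0.0095,"ax": 0,"ay": 0,"az": 0,"jaw": -1},{"tx": 0,"ty": 0,"tz": -0.0095,"ax": 0,"ay": 0,"az": 0,"jaw": -1},{"tx": 0,"ty": 0,"tz": -0.0095,"ax": 0,"ay": 0,"az": 0,"jaw": -1}]}}

```text
time_s: 38.6
ee_pos: [0.4876, 0.3753, 0.1714]
eef_rot: [-3.14, 0.0, -1.402]
contact_force: [-3.3, -3.0, 8.7]
grip_width: 0.011
grasp_force: 4.6
```

8.7 N is already past the 7 N end of stroke. One more millimetre to be sure, then I lift and retreat.

{"api": "step_arm", "payload": {"series": [{"tx": 0,"ty": 0,"tz": -0.001,"ax": 0,"ay": 0,"az": 0,"jaw": -1},{"tx": 0,"ty": 0,"tz": -0.001,"ax": 0,"ay": 0,"az": 0,"jaw": -1},{"tx": 0,"ty": 0,"tz": 0.005,"ax": 0,"ay": 0,"az": 0,"jaw": -1},{"tx": 0,"ty": 0,"tz": 0.02,"ax": 0,"ay": 0,"az": 0,"jaw": -1},{"tx": 0,"ty": 0,"tz": 0.05,"ax": 0,"ay": 0,"az": 0,"jaw": -1},{"tx": 0,"ty": 0,"tz": 0.09,"ax": 0,"ay": 0,"az": 0,"jaw": -1},{"tx": -0.04,"ty": 0.03,"tz": 0.12,"ax": 0,"ay": 0,"az": 0,"jaw": -1},{"tx": -0.08,"ty": 0.06,"tz": 0.12,"ax": 0,"ay": 0,"az": 0,"jaw": -1},{"tx": -0.12,"ty": 0.1,"tz": 0.12,"ax": 0,"ay": 0,"az": 0,"jaw": -1},{"tx": -0.12,"ty": 0.1,"tz": 0.12,"ax": 0,"ay": 0,"az": 0,"jaw": -1}]}}

```text
time_s: 39.85
ee_pos: [0.365, 0.4775, 0.2894]
eef_rot: [3.141, 0.0, -1.398]
contact_force: [-0.4, 0.2, 0.5]
grip_width: 0.008
grasp_force: 0.0
```

Run:
```python
from meas import *
np.set_printoptions(precision=4,suppress=True)
s=read_state();print(s["ee_pos"],s["contact_force"])
p,Kt,Tt=cam("top")
for a in blobs(p,"blue",(215,140,275,230),10): print("top",plane(Kt,Tt,*cen(a),.041),cv2.minAreaRect(np.array([plane(Kt,Tt,*k,.05)[:2] for k in a],np.float32)))
for a in blobs(p,"red",(345,165,445,230)):
    W=np.array([plane(Kt,Tt,*k,.068)[:2] for k in a]);print("red x",W.min(0)[0],W.max(0)[0])
q,K,T=cam("scene")
for a in blobs(q,"blue",(200,150,310,230),8): print("scene",cen(a))
```

```text
[0.365  0.4775 0.2894] [-0.4359  0.1606  0.5116]
top [0.4622 0.2348 0.041 ] ((0.4615366458892822, 0.23366491496562958), (0.031690146774053574, 0.04298820346593857), 8.72750186920166)
top [0.6092 0.264  0.041 ] ((0.6078622937202454, 0.2624133825302124), (0.03153907507658005, 0.04393002390861511), 8.614285469055176)
red x 0.4581939581402644 0.534981633790505
red x 0.4787151993545457 0.5546179044982749
red x 0.5047743378685385 0.5806261062705436
scene [241.5953 207.8129]
scene [261.2776 186.8106]
```

Both rollers lie on their lane points: (.462,.234) and (.608,.263), at about 8.7° against the tray's 9.6°. The levers are open and the arm is clear, so I'm handing in.

```bash
python3 -c "
from cell import sign_off
print(sign_off())"
```

```text
the job is handed in; nothing more can be done
None
```

I flipped all three levers to the back, laid both rollers present (bracket 3 was empty) in the near and far tray lanes, pressed the pump to 8.7 N and released it, and handed the job in; no verdict came back.

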